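# Pack control units and sort their parts at the test bench

## Robot

A 6-joint arm with a two-finger parallel gripper is mounted at the origin on the work surface. World frame = base frame: x ahead of the robot, y to its left, z up, the work surface at z = 0. Lengths are in mm, angles in degrees, forces in N, time in s.
With the tool pointing down it reaches from about 425 to 1125 mm from the base axis. Payload 14.9 kg.
Tool frame: the origin (TCP) lies on the centre line of the jaws, within the pads' length; the fingertips stand 14 mm ahead of it and the grasp point (between the pads) lies 5 mm behind it; z points along the fingers, y is the line along which they close (so a half turn about z gives the same grasp; the last joint's range is limited). The gripper opens to 91 mm and grips with 3 to 60 N. Pads are 32 mm wide; open, the fingers measure 118 mm over their backs; the gripper's body (76 mm by 178 mm) begins 60 mm behind the grasp point.
Start: joints at [-74.444, 21.709, 99.362, -0, 58.929, -1.908], TCP at [210.067, -667.75, 199.732] pointing down, gripper open.
Joint ranges: [-158.91, 158.91], [-42.39, 125.64], [0.06, 152.35], [-60.88, 240.88], [17.5, 164.5], [-176.32, 176.32]. Speed limits (degrees/s): [108.29, 108.29, 136.94, 180, 180, 180].

## Interface

Orientations are given as a 3x3 rotation matrix whose columns are the frame's x, y, z axes.
In Python, from plant import arm, cams, status gives the robot as it stands (arm), with the cameras (cams) and the readings (status).
- The arm moves only by the shell command python3 shift.py 'ROWS' [OPENING] [FORCE]. ROWS is a JSON list of rows, 1 to 12 of them, each of 4 numbers: dx, dy, dz in mm, then a turn about the tool's z in degrees; each row shifts and turns the commanded pose from where the row before left it, along the tool's axes as they then stand; what a row does not reach is not made up. A row lasts 1/8 s, in which the tool goes at most 62.5 mm and 10.7 degrees, less where a joint would pass 70% of its speed; a pose out of reach is approached as far as the arm can. OPENING is the opening from 0.0 (shut) to 1.0 (fully open), set as the command begins (- or left out keeps the last). The fingers move at their own pace and stop on an object; FORCE is the grip in N (left out, the last holds). Time passes only in rows, so rows that do not move let the fingers close. It prints the time, the measured TCP pose, the force, the opening and the grip force at its end.
- status.sense(): the state, without advancing time (a new reading comes with each control period).
- cams.snapshot(name): name is "scene" or "top" or "wrist"; returns a dict with "color" (400x640x3 uint8, red, green, blue), "intrinsics" (3x3 intrinsics, pixels), "R" (3x3) and "t" (3): a world point X has camera coordinates R X + t. Camera axes: x right, y down, z forward; pixel columns grow to the right and rows downward; lengths in mm; the calibration is good to about 2 mm. A picture is of the moment at which its call begins. There is no depth.
- arm.hand_in(): hands the job in; it is judged then, once.
The state is a dict: "clock": time; "joints": joint angles; "joint_velocities": joint speeds; "effort": joint torques, N m; "eef_pos": TCP position; "eef_rot": TCP orientation; "wrist_force": force on the tool from outside, world axes, zero at the start; "torque": the same for the moment, N m; "width": opening from 0.0 (shut) to 1.0 (fully open); "grip_force": force on a finger pad.
Only numpy, scipy, OpenCV 4.12 (cv2) and the standard library are available. Lean on these libraries where they do the work, as an engineer would, in place of code of your own. Each camera call takes 0.05 s, during which the arm holds its last target. There are 200 camera calls.

## Task

Lift the lid of the black case right open until it leans back on its stop, pack the finned control units into the case, put the square fans in the deeper open bin and the plain heat-sink bars in the low tray, then swing the case lid fully shut. Leave the meter, the screwdriver and the bottle where they are.

Things in the scene. Friction and masses are not known exactly. Their poses are not given: they have to be found in the camera images.
- case: Black lidded case fixed to the bench, right of the robot; outer 160 x 230 x 65 mm (x, y, z), walls and floor 5 mm, so 150 x 220 mm inside and 60 mm deep. Origin: centre of the underside. Its -x side, with the handle, faces roughly to the robot; the lid is hinged on the +x rim.
- lid (a joint): Angle of the case lid (rad): 0 shut, 1.75 open and leaning back on its stop, just past upright. Lid 160 x 230 x 8 mm, 0.28 kg, no latch, light friction (0.08 N m): it falls shut if let go well short of upright and stays on its stop when let go there.
- lid_handle (a point): Middle of the round handle bar (10 mm diameter, 100 mm long along case y, 90 mm clear between its end posts). It stands 40 mm off the front edge of the lid, 4 mm above its underside, 200 mm from the hinge axis; 35 mm clear to the case. Can be pinched from above, fingers either side, and turns between them as the lid swings. The point turns with the lid.
- lid_hinge (a point): Middle of the hinge axis on the far (+x) rim of the case, 80 mm from the case centre along case x and 65 mm above the bench; the axis is parallel to case y.
- bin: The deeper grey open bin, fixed, left of the robot: outer 140 x 170 x 70 mm (x, y, z), walls and floor 5 mm. For fans. Origin: centre of the underside. May change places with the tray.
- tray: The low, wide grey open tray, fixed, left of the robot: outer 150 x 190 x 30 mm (x, y, z), walls and floor 5 mm. For heat sinks. Origin: centre of the underside. May change places with the bin.
- controller_1: Finned aluminium control unit, 90 x 50 x 34 mm (x, y, z): a die-cast body from x = -45 to +29 mm (50 mm wide in y, 30 mm high, plus 4 mm look-only fins) and a narrower black connector header (42 mm wide, 2 to 24 mm up) at the +x end. 0.28 kg. Origin: centre of the underside; z up as it lies. May be absent.
- controller_2: Finned aluminium control unit, 90 x 50 x 34 mm (x, y, z): a die-cast body from x = -45 to +29 mm (50 mm wide in y, 30 mm high, plus 4 mm look-only fins) and a narrower black connector header (42 mm wide, 2 to 24 mm up) at the +x end. 0.28 kg. Origin: centre of the underside; z up as it lies. May be absent.
- fan_1: Black square axial cooling fan, 60 x 60 x 25 mm, 0.09 kg, solid to the gripper. Origin: centre of the underside, z up as it lies. May be absent.
- fan_2: Black square axial cooling fan, 60 x 60 x 25 mm, 0.09 kg, solid to the gripper. Origin: centre of the underside, z up as it lies. May be absent.
- heatsink_1: Bare aluminium heat-sink bar with fins along its length, 90 x 32 x 30 mm (x, y, z), 0.14 kg, solid to the gripper. Origin: centre of the underside, z up as it lies. May be absent.
- heatsink_2: Bare aluminium heat-sink bar with fins along its length, 90 x 32 x 30 mm (x, y, z), 0.14 kg, solid to the gripper. Origin: centre of the underside, z up as it lies. May be absent.
- meter: Bystander to be left alone: handheld multimeter, grey slab 160 x 80 x 35 mm, beyond the items. Origin: centre of the underside.
- screwdriver: Bystander to be left alone: screwdriver 200 mm long, beyond the items. Origin: mid-length, underside.
- flux_bottle: Bystander to be left alone: white plastic bottle, 52 mm diameter, 120 mm tall, standing, beyond the items. Origin: centre of the underside.
- dish_1: Bystander, fixed: a steel dish 40 mm across and 20 mm high, among the items. Origin: centre of the underside.
- solder_reel: Bystander, fixed: a flat reel 38 mm across and 22 mm high, among the items. Origin: centre of the underside.

How it is judged (in metres and radians):
On the way:
1. the case lid has been opened until it rests on its stop (value of joint lid above 1.7 rad), for 0.3 s.
At the end, for the whole second after the job is handed in: Every control unit present lies inside the case, every fan inside the deeper bin and every heat sink inside the low tray (origins between the inner walls and below the rim), all at rest, and the lid is shut (within 0.05 rad), after having been open on its stop (x of controller_1 in the frame of case between -0.075 and 0.075 m and y of controller_1 in the frame of case between -0.11 and 0.11 m and z of controller_1 in the frame of case between -0.002 and 0.05 m and linear speed of each of controller_1, controller_2, fan_1, fan_2, heatsink_1, heatsink_2 below 0.03 m/s and x of controller_2 in the frame of case between -0.075 and 0.075 m and y of controller_2 in the frame of case between -0.11 and 0.11 m and z of controller_2 in the frame of case between -0.002 and 0.05 m and x of fan_1 in the frame of bin between -0.065 and 0.065 m and y of fan_1 in the frame of bin between -0.08 and 0.08 m and z of fan_1 in the frame of bin between -0.002 and 0.055 m and x of fan_2 in the frame of bin between -0.065 and 0.065 m and y of fan_2 in the frame of bin between -0.08 and 0.08 m and z of fan_2 in the frame of bin between -0.002 and 0.055 m and x of heatsink_1 in the frame of tray between -0.07 and 0.07 m and y of heatsink_1 in the frame of tray between -0.09 and 0.09 m and z of heatsink_1 in the frame of tray between -0.002 and 0.025 m and x of heatsink_2 in the frame of tray between -0.07 and 0.07 m and y of heatsink_2 in the frame of tray between -0.09 and 0.09 m and z of heatsink_2 in the frame of tray between -0.002 and 0.025 m and value of joint lid below 0.05 rad); the robot touches nothing.
It fails at once if the meter was moved more than 5 cm (distance of meter from where it was at the start of the episode above 0.05 m).
It fails at once if the screwdriver was moved more than 5 cm (distance of screwdriver from where it was at the start of the episode above 0.05 m).
It fails at once if the flux bottle was moved more than 5 cm (distance of flux_bottle from where it was at the start of the episode above 0.05 m).
Of controller_1, controller_2 only 1 to 2 are there at a start; the rules pass over those that are not, and their reading is None.
Of fan_1, fan_2, heatsink_1, heatsink_2 only 3 to 4 are there at a start; the rules pass over those that are not, and their reading is None.
At some moment in a run one of controller_1, controller_2, fan_1, fan_2, heatsink_1, heatsink_2 may be knocked a few centimetres aside while the robot is not near it.
Once in a run the grip may slacken for a moment while it holds something.
It also fails if it takes over 208 s, if anything falls off the work surface, if the arm or the gripper's body presses on something with over 40 N, if the wrist force passes 120 N, or if a joint passes its speed limit or range.

## Working session

There is one attempt and no reset: what is moved stays moved. The work goes in short steps, Python scripts to look and compute and a shell command to move; the robot and the scene stay as the last step left them, time stands still between calls to the robot, and variables do not carry over. Pictures are saved under pics/ and viewed, at most 14 in all, crops included, and the job is handed in when it is done.

```bash
ls; mkdir -p pics; cat > h.py <<'E'
import numpy as np,cv2,pickle
from plant import arm, cams, status
def snap(n,f):
    s=cams.snapshot(n); pickle.dump(s,open(f'pics/{f}.pkl','wb')); cv2.imwrite(f'pics/{f}.png',np.array(s['color'])[:,:,::-1]); return s
def load(f): return pickle.load(open(f'pics/{f}.pkl','rb'))
def ray(s,uv):
    K,R,t=[np.array(s[k],float) for k in('intrinsics','R','t')]
    d=R.T@np.linalg.inv(K)@np.array([uv[0],uv[1],1.]); return -R.T@t.ravel(),d
def onz(s,uv,z):
    c,d=ray(s,uv); return c+d*(z-c[2])/d[2]
def proj(s,X):
    K,R,t=[np.array(s[k],float) for k in('intrinsics','R','t')]
    p=K@(R@np.array(X,float)+t.ravel()); return p[:2]/p[2]
def tri(s1,u1,s2,u2):
    c1,d1=ray(s1,u1);c2,d2=ray(s2,u2)
    a=np.linalg.lstsq(np.c_[d1,-d2],c2-c1,rcond=None)[0]
    p,q=c1+a[0]*d1,c2+a[1]*d2; return (p+q)/2,np.linalg.norm(p-q)
E
python3 - <<'E'
from h import *
for n in('top','scene'):
    s=snap(n,n+'0'); c,_=ray(s,(0,0)); print(n,c,s['R'],s['intrinsics'])
st=status.sense(); print(st['eef_pos'],st['eef_rot'],st['width'],st['clock'])
E
```

```text
pics
plant.py
shift.py
top [ 371.58883826   17.84998786 1232.52596778] [[-0.00397205 -0.99998363  0.00411849]
 [-0.98709636  0.0032615  -0.16009415]
 [ 0.16007809 -0.00470125 -0.98709316]] [[492.13379698   0.         327.8604758 ]
 [  0.         492.13379698 199.14954391]
 [  0.           0.           1.        ]]
scene [ 999.96148121 -375.40853164  792.34047537] [[ 0.67069093  0.7415971   0.01440199]
 [ 0.58107317 -0.51324916 -0.63160848]
 [-0.4610072   0.43198269 -0.77515373]] [[361.50766547   0.         320.02777421]
 [  0.         361.50766547 201.18765252]
 [  0.           0.           1.        ]]
[ 209.93181112 -667.37221637  199.1444457 ] [[ 9.53912083e-01  3.00086066e-01 -3.00410825e-04]
 [ 3.00086216e-01 -9.53911583e-01  9.76812840e-04]
 [ 6.56255654e-06 -1.02194272e-03 -9.99999478e-01]] 0.9969240806690916 0.1
```

View pics/top0.png

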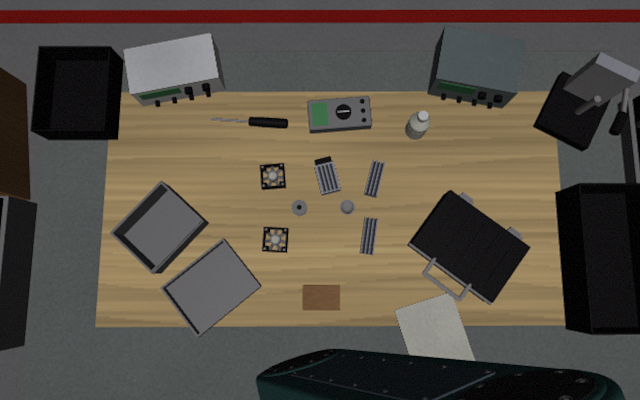

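View pics/scene0.png

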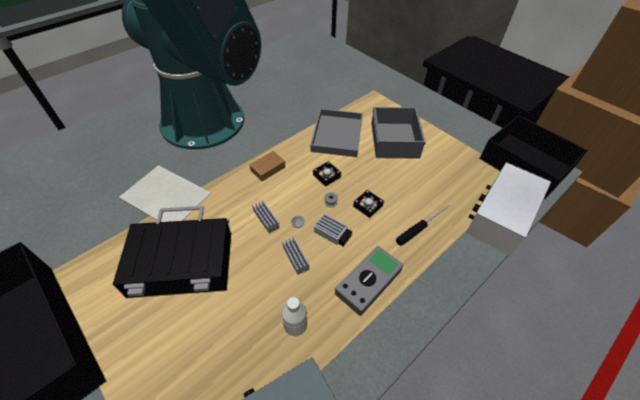

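The top view shows one controller (327,177), fans at (273,176) and (275,240), heat sinks at (374,179) and (369,236). It also shows the bin at (160,227), the tray at (211,287) and the case at (470,247), with its handle at (445,282). The scene view agrees with this.

```bash
cat > seg.py <<'E'
from h import *
def blobs(s,smax=75,amin=60):
    im=np.array(s['color'])[:,:,::-1].copy(); hsv=cv2.cvtColor(im,cv2.COLOR_BGR2HSV)
    m=((hsv[...,1]<smax)|(hsv[...,2]<45)).astype(np.uint8)*255
    m=cv2.morphologyEx(m,cv2.MORPH_CLOSE,np.ones((3,3),np.uint8))
    cs,_=cv2.findContours(m,cv2.RETR_EXTERNAL,cv2.CHAIN_APPROX_NONE)
    return [c for c in cs if amin<cv2.contourArea(c)<60000]
if __name__=='__main__':
    for n in('top0','scene0'):
        s=load(n);print(n)
        for c in blobs(s):
            r=cv2.minAreaRect(c)
            if not 100<r[0][0]<560: continue
            print('c',np.round(r[0],1),'sz',np.round(r[1],1),'box',np.round(cv2.boxPoints(r)).astype(int).tolist(), 'poly',cv2.approxPolyDP(c,4,True)[:,0].tolist() if cv2.contourArea(c)>2000 else '', 'z0',np.round(onz(s,r[0],15)[:2]))
E
python3 seg.py
```

```text
top0
c [319.5   4.5] sz [639.   9.] box [[0, 9], [0, 0], [639, 0], [639, 9]] poly [[0, 0], [0, 9], [639, 8], [639, 0]] z0 [1097.   32.]
scene0
c [294. 316.] sz [38. 26.] box [[281, 297], [307, 297], [307, 335], [281, 335]] poly  z0 [ 742. -204.]
c [368.4 278.3] sz [37.6 67.8] box [[332, 291], [377, 241], [405, 266], [360, 316]] poly [[379, 246], [335, 288], [360, 315], [403, 265]] z0 [788. -14.]
c [295.5 254.5] sz [38.3 15.7] box [[279, 241], [293, 234], [311, 268], [298, 275]] poly  z0 [ 624. -102.]
c [297.4 220.8] sz [12.5 14.3] box [[288, 218], [301, 212], [307, 223], [294, 230]] poly  z0 [548. -32.]
c [332.5 229.6] sz [36.8 22.3] box [[311, 230], [322, 211], [354, 229], [343, 248]] poly  z0 [630.  18.]
c [422.9 223.3] sz [ 8.  63.8] box [[395, 239], [446, 201], [451, 207], [400, 246]] poly  z0 [775. 212.]
c [265.7 215.5] sz [34.5 14.8] box [[250, 205], [262, 197], [282, 226], [269, 234]] poly  z0 [478. -85.]
c [330.5 199. ] sz [14. 13.] box [[324, 192], [337, 192], [337, 206], [324, 206]] poly  z0 [551.  85.]
c [367.9 202.8] sz [24.3 21.4] box [[352, 204], [364, 187], [384, 201], [372, 219]] poly  z0 [630. 153.]
c [326.5 172.5] sz [22.6 19.8] box [[312, 172], [326, 158], [342, 174], [328, 188]] poly  z0 [469. 146.]
```

```bash
python3 - <<'E'
from h import *
a=cv2.imread('pics/top0.png')[170:345,100:265];b=cv2.imread('pics/top0.png')[180:310,395:540]
A=cv2.resize(a,None,fx=3,fy=3,interpolation=2)[:525];B=cv2.resize(b,None,fx=2,fy=2,interpolation=2)
o=np.zeros((525,495+290,3),np.uint8);o[:,:495]=A;o[:260,495:]=B
o[265:525,495:]=cv2.resize(cv2.imread('pics/scene0.png')[200:303,105:245],(290,260),interpolation=2)
cv2.imwrite('pics/crop1.png',o)
E
```

```text
(no output)
```

View pics/crop1.png

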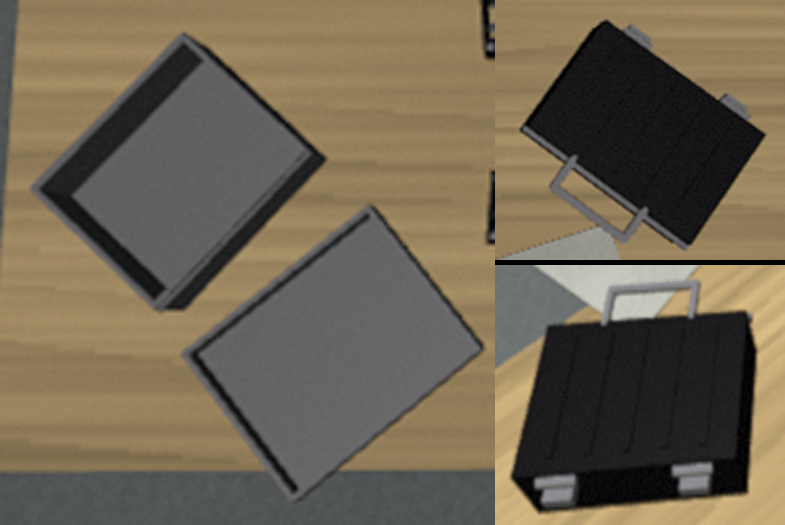

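```bash
python3 - <<'E'
from h import *
T,S=load('top0'),load('scene0')
tc=lambda X,Y:(100+X/3,170+Y/3); sc=lambda X,Y:(105+(X-495)/2.071,200+(Y-265)/2.524); t2=lambda X,Y:(395+(X-495)/2,180+Y/2)
P={}
for n,a,b in [('hR',t2(626,240),sc(607,289)),('hL',t2(551,187),sc(697,284)),('FR',t2(690,246),sc(548,326)),('FL',t2(521,129),sc(748,314)),('BR',t2(765,134),sc(513,475)),('BL',t2(605,20),sc(745,463))]:
    p,e=tri(T,a,S,b);P[n]=p;print(n,p.round(1),round(e,1), onz(T,a,73 if n[0]!='h' else 74).round(0)[:2])
def rect(pts,z):
    q=np.array([onz(T,p,z)[:2] for p in pts]);c=q.mean(0)
    print(c.round(1),[round(float(np.linalg.norm(q[i]-q[(i+1)%4])),1) for i in range(4)],[round(float(np.degrees(np.arctan2(*(q[(i+1)%4]-q[i])[::-1]))),1) for i in range(4)])
rect([tc(183,35),tc(316,153),tc(163,303),tc(33,188)],70)
rect([tc(372,207),tc(482,347),tc(296,498),tc(184,353)],30)
rect([t2(605,20),t2(765,134),t2(690,246),t2(521,129)],73)
# items in scene, top: saturation
im=cv2.imread('pics/top0.png');hsv=cv2.cvtColor(im,cv2.COLOR_BGR2HSV)
for (u,v) in [(200,120),(400,300),(327,180),(374,179),(160,227)]: print(hsv[v,u])
m=((hsv[...,1]<70)|(hsv[...,2]<45)).astype(np.uint8)*255; m[:100]=0;m[320:]=0
m=cv2.morphologyEx(m[:, :400],cv2.MORPH_CLOSE,np.ones((3,3),np.uint8));m[:,:250]=0
for c in cv2.findContours(m,0,1)[0]:
    if cv2.contourArea(c)<60: continue
    r=cv2.minAreaRect(c);q=np.array([onz(T,p,28)[:2] for p in cv2.boxPoints(r)]);print(np.round(r[0],1),np.round(r[1],1),q.mean(0).round(1),[round(float(np.degrees(np.arctan2(*(q[(i+1)%4]-q[i])[::-1]))),1) for i in range(2)])
E
```

```text
hR [ 322.3 -294.    69.7] 0.7 [ 322. -293.]
hL [ 384.  -209.2   64.8] 2.7 [ 383. -209.]
FR [ 315.6 -367.4   67.3] 3.4 [ 315. -367.]
FL [ 451.8 -179.2   56.2] 1.1 [ 451. -176.]
BR [ 444.7 -461.3   71.4] 4.6 [ 444. -463.]
BL [ 586.2 -277.8   59.9] 13.3 [ 581. -280.]
[496.4 414.9] [145.5, 163.9, 139.8, 165.8] [-131.0, 135.6, 49.9, -42.4]
[354.3 293.2] [145.1, 185.8, 146.9, 187.4] [-140.9, 128.9, 39.7, -51.6]
[ 447.7 -321.6] [228.2, 160.5, 234.6, 166.9] [-126.9, 143.3, 54.7, -38.8]
[ 19  98 141]
[ 19 100 148]
[120  20  78]
[120  16  47]
[165   5  98]
[255. 283.] [10. 22.] [362.8 188.6] [1.2, -90.2]
[275.  239.1] [24.1 23.7] [468.4 141.8] [-2.6, -93.8]
[368.8 235.4] [14.  37.6] [476.8 -87.9] [-8.2, -97.6]
[298.5 207.5] [15. 15.] [546.3  84.8] [-90.2, -179.8]
[347.  206.5] [14.8 14.8] [548.4 -35.2] [-45.0, -135.8]
[272.3 175.8] [24.3 23.6] [626.5 150.6] [-85.3, -174.8]
[374.2 178.3] [13.6 36.9] [ 619.6 -103.8] [-14.7, -104.6]
[326.7 175.2] [35.8 20.5] [627.8  14.8] [-75.0, -165.9]
[268.4 122.2] [37.3  9. ] [765.6 162.4] [-1.1, -92.6]
[339. 116.] [32. 64.] [781.8 -17.2] [-90.1, 179.0]
```

```bash
python3 shift.py '[[26,-35,5,0],[26,-35,5,0],[26,-35,5,0],[26,-35,5,0],[26,-35,5,0],[26,-35,5,0],[26,-35,5,0],[26,-36,5,0],[26,-36,5,0],[26,-37,5,0]]' 1.0; python3 shift.py '[[0,0,0,-9],[0,0,0,-9],[0,0,0,-9],[0,0,0,-9],[0,0,0,0],[0,0,0,0]]'; python3 - <<'E'
from h import *
s=snap('wrist','w1');st=status.sense();print(st['eef_pos'],st['eef_rot'],st['clock'],st['wrist_force'])
c,_=ray(s,(0,0));print(c,s['R'])
print(proj(s,[352,-251,69]))
E
```

```text
clock: 1.35
eef_pos: [352.0, -250.7, 149.5]
eef_rot: [[0.954, 0.3, 0.0], [0.3, -0.954, 0.0], [0.0, -0.0, -1.0]]
wrist_force: [-0.3, 0.1, -0.7]
width: 1.0
grip_force: 0.0
clock: 2.1
eef_pos: [351.8, -252.0, 149.7]
eef_rot: [[0.598, 0.801, -0.0], [0.801, -0.598, 0.0], [0.0, -0.0, -1.0]]
wrist_force: [-0.6, 0.1, 0.4]
width: 1.0
grip_force: 0.0
[ 351.78084808 -252.01902198  149.67711783] [[ 5.97712857e-01  8.01710252e-01 -1.09875290e-04]
 [ 8.01710260e-01 -5.97712852e-01  7.62264606e-05]
 [-4.56233809e-06 -1.33649683e-04 -9.99999991e-01]] 2.15 [ 0.24070683 -0.16126435  0.08457068]
[ 391.53958481 -198.15313165  334.41146919] [[ 0.80085593 -0.59885625  0.00098549]
 [-0.58194406 -0.77784866  0.23726058]
 [-0.14131842 -0.19058504 -0.97144555]]
[318.96643983 203.53247871]
```

View pics/w1.png

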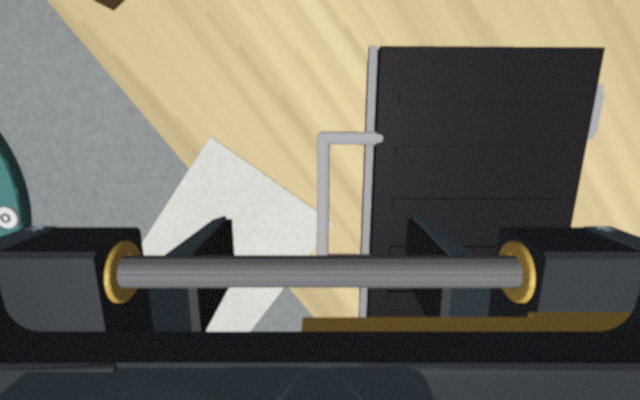

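The wrist view shows the bar vertical in the image at column 323 (rows 135–255), midway between the fingers (232 and 412). The lid edge is at column 372.

```bash
python3 - <<'E'
from h import *
s=load('w1');R=np.array([[.5977,.8017],[.8017,-.5977]]);o=np.array([351.8,-252])
for uv,z in [((323,160),69),((323,245),69),((323,138),69),((377,47),73),((602,48),73),((573,220),73),((318,147),69),((328,147),69)]:
    p=onz(s,uv,z)[:2]; print(uv,p.round(1),'tool xy',(R.T@(p-o)).round(1))
E
```

```text
(323, 160) [ 375.5 -224.9] tool xy [35.9  2.8]
(323, 245) [ 333.5 -281.3] tool xy [-34.5   2.8]
(323, 138) [ 385.5 -211.4] tool xy [52.7  2.7]
(377, 47) [ 454.4 -183. ] tool xy [116.6  41. ]
(602, 48) [ 582.4 -279.6] tool xy [115.8 201.4]
(573, 220) [ 507.5 -383.1] tool xy [-12.  203.1]
(318, 147) [ 378.3 -214.5] tool xy [45.9 -1.1]
(328, 147) [ 384.5 -219.2] tool xy [45.9  6.6]
```

```bash
python3 shift.py '[[0,2,0,0],[0,0,0,0],[0,0,0,0],[0,0,0,0]]' 0.4; python3 shift.py '[[0,0,20,0],[0,0,20,0],[0,0,20,0],[0,0,12,0],[0,0,10,0],[0,0,0,0]]' ; python3 shift.py '[[0,0,0,0],[0,0,0,0],[0,0,0,0],[0,0,0,0]]' 0.0 25
```

```text
clock: 2.65
eef_pos: [353.4, -253.2, 149.7]
eef_rot: [[0.595, 0.803, -0.0], [0.803, -0.595, 0.0], [0.0, -0.0, -1.0]]
wrist_force: [0.6, 0.5, -0.5]
width: 0.596
grip_force: 0.0
clock: 3.4
eef_pos: [353.3, -253.1, 67.4]
eef_rot: [[0.595, 0.803, -0.001], [0.803, -0.595, 0.001], [0.0, -0.001, -1.0]]
wrist_force: [-1.3, 0.3, -0.6]
width: 0.401
grip_force: 0.0
clock: 3.9
eef_pos: [353.6, -253.3, 67.9]
eef_rot: [[0.595, 0.804, 0.0], [0.804, -0.595, -0.0], [-0.0, 0.0, -1.0]]
wrist_force: [0.6, 0.1, 0.1]
width: 0.011
grip_force: 0.0
```

```bash
python3 -c "
import numpy as np
a=np.radians(np.linspace(1.15,101.8,25));p=np.c_[-np.cos(a),np.sin(a)]*200
print(np.diff(p,axis=0).round(1).tolist())"
```

```text
[[0.8, 14.6], [1.9, 14.5], [3.0, 14.3], [4.0, 14.1], [5.0, 13.8], [6.0, 13.3], [7.0, 12.9], [7.9, 12.3], [8.8, 11.7], [9.6, 11.0], [10.4, 10.3], [11.1, 9.5], [11.8, 8.7], [12.4, 7.8], [12.9, 6.9], [13.4, 5.9], [13.8, 4.9], [14.1, 3.9], [14.4, 2.9], [14.5, 1.8], [14.6, 0.7], [14.6, -0.3], [14.6, -1.4], [14.4, -2.5]]
```

The gripper closed almost fully, so there is nothing between the fingers. I'll look.

```bash
python3 - <<'E'
from h import *
a=snap('wrist','w2');s=snap('scene','s2');print(status.sense()['width'],status.sense()['grip_force'])
print(proj(s,[353.4,-253.2,69]),proj(a,[353.4,-253.2,69]))
b=cv2.resize(cv2.imread('pics/s2.png')[140:300,100:260],(400,400),interpolation=2)
cv2.imwrite('pics/v2.png',np.hstack([b,cv2.imread('pics/w2.png')[:, 120:520]]))
E
```

```text
0.005616452017385612 0.0
[179.86388972 208.50259013] [319.41817421 239.69697394]
```

View pics/v2.png

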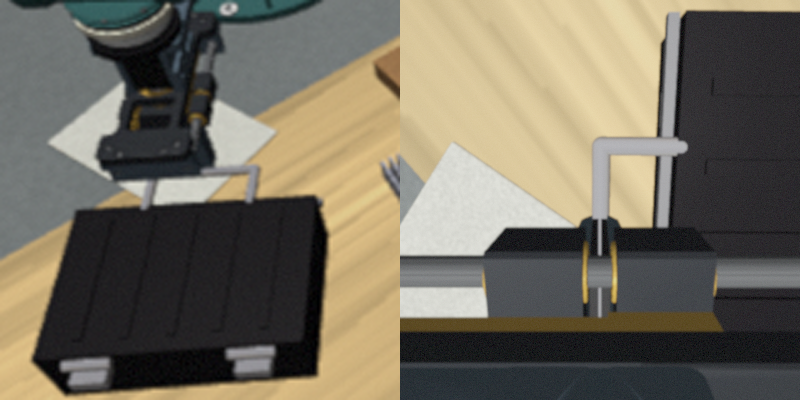

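```bash
python3 - <<'E'
from h import *
a,b=load('w1'),load('w2')
print(tri(a,(318,132),b,(313.5,138)),tri(a,(382,138),b,(407,147)))
for n,x in(('a',a),('b',b)):
  g=cv2.cvtColor(np.array(x['color']),cv2.COLOR_RGB2GRAY); print(g[180,290:350].tolist()); 
im=cv2.imread('pics/w2.png')[190:320,250:390];cv2.imwrite('pics/v3.png',cv2.resize(im,None,fx=4,fy=4,interpolation=2))
E
```

```text
(array([ 385.40103889, -205.12804668,   79.66234205]), np.float64(0.06474367860257386)) (array([ 420.79932241, -237.14188673,   77.76294247]), np.float64(0.030201843166812896))
[203, 203, 205, 203, 204, 203, 202, 202, 202, 202, 203, 200, 202, 202, 199, 196, 195, 192, 192, 195, 196, 195, 196, 199, 200, 201, 193, 178, 173, 179, 180, 179, 178, 180, 178, 176, 171, 162, 151, 170, 193, 204, 202, 200, 200, 195, 195, 194, 192, 190, 191, 187, 190, 190, 191, 190, 195, 194, 198, 200]
[195, 196, 195, 198, 197, 201, 201, 203, 206, 205, 208, 206, 207, 208, 206, 205, 205, 206, 206, 204, 201, 193, 177, 170, 175, 178, 180, 178, 180, 180, 179, 179, 178, 178, 173, 173, 171, 159, 147, 140, 158, 181, 186, 187, 188, 188, 189, 193, 196, 196, 195, 197, 199, 200, 202, 202, 201, 203, 206, 205]
```

View pics/v3.png

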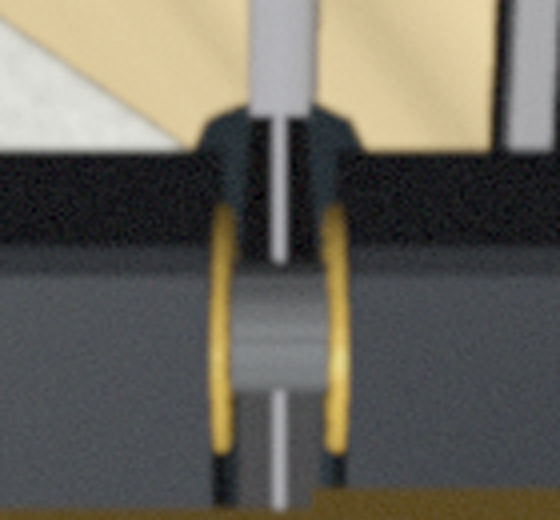

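```bash
python3 shift.py '[[0,0,-8,0],[0,0,-8,0],[0,0,0,0],[0,0,0,0]]' 0.0 25;python3 - <<'E'
from h import *
s=snap('wrist','w3');st=status.sense();print(st['grip_force'],st['wrist_force'],st['width'])
S=snap('scene','s3');import numpy as np
R=np.array(st['eef_rot']);p=np.array(st['eef_pos'])
for d in (16,30):
  for z in(55,69,76): print(d,z,proj(s,np.r_[(p+R[:,0]*d)[:2],z]))
im=cv2.imread('pics/w3.png')[120:320,250:450];b=cv2.imread('pics/s3.png')[180:260,130:240]
cv2.imwrite('pics/v4.png',np.hstack([cv2.resize(im,(400,400),interpolation=2),cv2.resize(b,(400,400),interpolation=2)]))
E
```

```text
clock: 4.5
eef_pos: [353.5, -253.2, 83.8]
eef_rot: [[0.595, 0.804, 0.0], [0.804, -0.595, -0.0], [-0.0, 0.0, -1.0]]
wrist_force: [-0.1, 0.7, -0.0]
width: 0.005
grip_force: 0.0
0.0 [ 0.75717001  0.884539   -0.52039235] 0.0037718734785534796
16 55 [319.41767471 200.25136745]
16 69 [319.45753905 205.61908906]
16 76 [319.47951297 208.57786957]
30 55 [319.40023744 178.81444364]
30 69 [319.43958499 182.83137443]
30 76 [319.46130823 185.04906585]
```

View pics/v4.png

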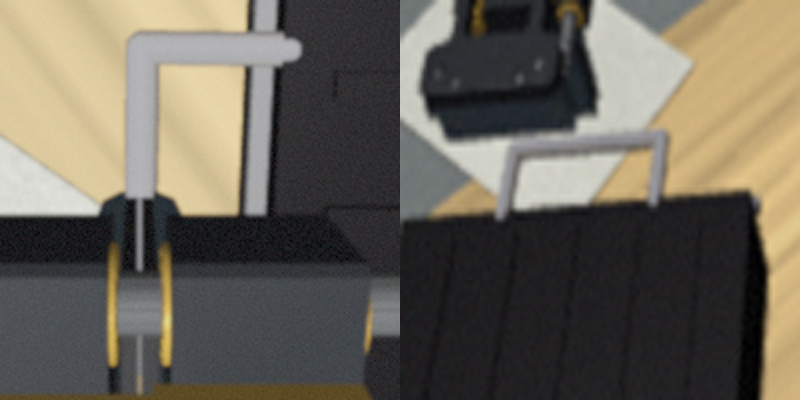

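```bash
python3 - <<'E'
from h import *
S=load('s3');T=snap('top','t3')
for z in(55,69,84,110,150,200): print(z,proj(S,[353.5,-253.2,z]).round(1),proj(T,[353.5,-253.2,z]).round(1))
print('bar by scene', [onz(S,p,69).round(1)[:2] for p in ((160,209.5),(203,207))])
b=cv2.imread('pics/s3.png')[130:250,100:250];cv2.imwrite('pics/v5.png',cv2.resize(b,(750,600),interpolation=2))
E
```

```text
55 [181.5 211.9] [440.8 286.3]
69 [179.9 208.5] [442.1 286.4]
84 [178.2 204.8] [443.7 286.5]
110 [175.1 198.1] [446.4 286.6]
150 [170.  187.3] [450.9 286.9]
200 [163.2 172.5] [456.9 287.3]
bar by scene [array([ 323.4, -291.9]), array([ 387.6, -207.2])]
```

View pics/v5.png

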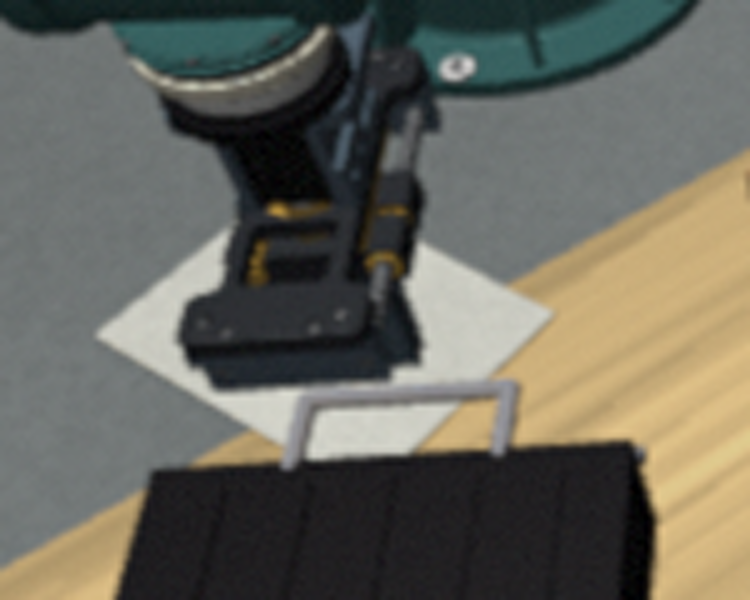

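```bash
python3 - <<'E'
from h import *
ws=[load(f'w{i}') for i in(1,2,3)]
for s in ws:
    c,_=ray(s,(0,0)); print('cam',c.round(1),[proj(s,[385.4,-205.1,z]).round(1) for z in(60,70,80)])
    im=np.array(s['color']);h=cv2.cvtColor(im,cv2.COLOR_RGB2HSV)
    m=((h[...,1]<35)&(h[...,2]>120)).astype(np.uint8)
    # bar columns at several rows, top row of arm
    r=m[150:210,290:345]; cols=[np.where(x)[0] for x in r[::15]]
    print([(c.min()+290,c.max()+290) for c in cols if len(c)], 'arm rows',[(np.where(m[100:170,c])[0][[0,-1]]+100).tolist() for c in(340,355)])
E
```

```text
cam [ 391.5 -198.2  334.4] [array([318., 131.]), array([318. , 131.5]), array([317.9, 132. ])]
[(np.int64(317), np.int64(328)), (np.int64(318), np.int64(328)), (np.int64(317), np.int64(328)), (np.int64(290), np.int64(327))] arm rows [[132, 143], [132, 143]]
cam [ 393.  -199.3  252.6] [array([314.1, 136.1]), array([313.8, 137. ]), array([313.5, 138. ])]
[(np.int64(313), np.int64(344)), (np.int64(313), np.int64(329)), (np.int64(313), np.int64(328)), (np.int64(312), np.int64(328))] arm rows [[138, 154], [138, 154]]
cam [ 393.  -199.2  268.6] [array([314.5, 134.8]), array([314.3, 135.6]), array([314.1, 136.4])]
[(np.int64(313), np.int64(344)), (np.int64(313), np.int64(328)), (np.int64(313), np.int64(328)), (np.int64(313), np.int64(327))] arm rows [[136, 151], [136, 151]]
```

```bash
python3 - <<'E'
from h import *
s=load('w1');print(np.array(s['intrinsics'])[0,0], np.array(s['R'])@np.array([351.8,-252,149.7])+np.array(s['t']).ravel())
o=np.array([351.8,-252]);R=np.array([[.5977,.8017],[.8017,-.5977]])
for z in (135,150,170):
    print(z,[proj(s,np.r_[o+R@np.array([dx,dy]),z]).round(0).tolist() for dx in(16,-16) for dy in(-45.5,45.5)])
E
python3 shift.py '[[0,0,0,0],[0,0,0,0],[0,0,0,0],[0,0,0,0]]' 0.25; python3 - <<'E'
from h import *
s=snap('wrist','w4');st=status.sense();print(st['width'],st['eef_pos'])
im=cv2.imread('pics/w4.png')[120:320,220:420];cv2.imwrite('pics/v6.png',cv2.resize(im,(600,600),interpolation=2))
E
```

```text
340.3775251465718 [  0.23882026  21.18617964 195.3154767 ]
135 [[244.0, 206.0], [395.0, 206.0], [247.0, 255.0], [392.0, 255.0]]
150 [[239.0, 212.0], [401.0, 212.0], [242.0, 265.0], [398.0, 265.0]]
170 [[230.0, 223.0], [410.0, 223.0], [234.0, 281.0], [406.0, 281.0]]
clock: 5.15
eef_pos: [353.5, -253.2, 83.7]
eef_rot: [[0.595, 0.803, -0.0], [0.803, -0.595, 0.0], [0.0, -0.0, -1.0]]
wrist_force: [-0.0, -0.3, 0.1]
width: 0.25
grip_force: 0.0
0.24862456603211372 [ 353.44826996 -253.22356519   83.72833029]
```

View pics/v6.png

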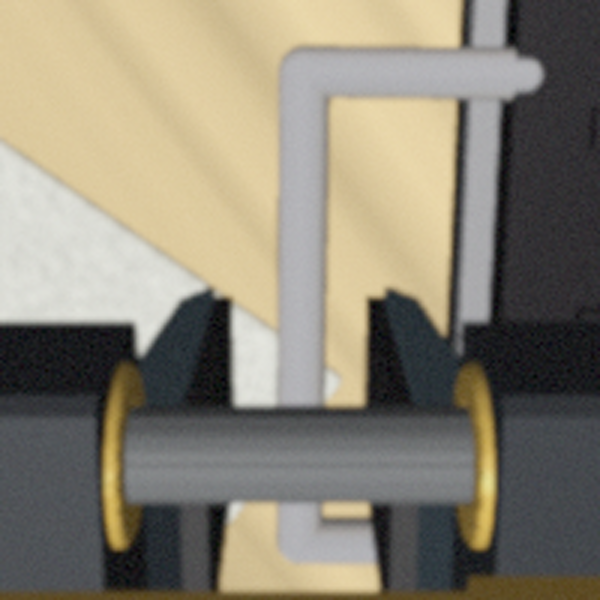

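The bar is still at its place, under the fingers (rows 136–306 in the full image). The fingertips look shorter than I took them to be. I'll check the bar's height from its known length in w4.

```bash
python3 - <<'E'
from h import *
s=load('w4')
for z in(40,50,60,69,74): 
    a,b,c,d=[onz(s,(p[0],p[1]),z) for p in((319,135.7),(319,306.5),(313.5,190),(328.5,190))]
    print(z,np.linalg.norm(a-b).round(1),np.linalg.norm(c-d).round(1), ((a+b)/2).round(1))
E
python3 shift.py '[[0,0,10,0],[0,0,10,0],[0,0,10,0],[0,0,8,0],[0,0,0,0]]' 0.4; python3 shift.py '[[0,0,0,0],[0,0,0,0],[0,0,0,0],[0,0,0,0]]' 0.0 25
```

```text
clock: 5.82
eef_pos: [353.1, -253.0, 45.0]
eef_rot: [[0.595, 0.803, -0.001], [0.803, -0.595, 0.001], [0.0, -0.001, -1.0]]
wrist_force: [0.6, 0.1, 0.4]
width: 0.398
grip_force: 0.0
clock: 6.32
eef_pos: [353.8, -253.5, 46.0]
eef_rot: [[0.596, 0.803, 0.001], [0.803, -0.596, -0.001], [0.0, 0.001, -1.0]]
wrist_force: [1.6, -1.1, 0.2]
width: 0.103
grip_force: 25.0
```

```bash
python3 shift.py '[[0,0,0,0],[0,0,0,0],[0,0,6,0],[0,0,6,0],[0,0,0,0]]' 0.3; python3 shift.py '[[0,0,0,0],[0,0,0,0],[0,0,0,0],[0,0,0,0]]' 0.0 25
```

```text
clock: 6.95
eef_pos: [353.0, -252.9, 33.1]
eef_rot: [[0.595, 0.803, -0.001], [0.803, -0.595, 0.001], [0.0, -0.001, -1.0]]
wrist_force: [0.1, -0.3, 0.4]
width: 0.293
grip_force: 0.0
clock: 7.45
eef_pos: [353.8, -253.5, 33.9]
eef_rot: [[0.596, 0.803, 0.001], [0.803, -0.596, -0.001], [0.0, 0.001, -1.0]]
wrist_force: [3.1, -2.3, -0.8]
width: 0.104
grip_force: 25.0
```

```bash
python3 shift.py '[[0,1,-14.5,0],[0,2,-14.5,0],[0,3,-14.5,0],[0,4,-14,0],[0,5,-14,0],[0,6,-13,0],[0,7,-13,0],[0,8,-12.5,0],[0,9,-11.5,0],[0,9.5,-11,0],[0,10.5,-10,0],[0,11,-9.5,0]]'
```

```text
clock: 8.95
eef_pos: [412.7, -297.6, 186.5]
eef_rot: [[0.595, 0.804, -0.005], [0.804, -0.595, 0.003], [-0.001, -0.006, -1.0]]
wrist_force: [-19.2, 6.0, 20.7]
width: 0.1
grip_force: 25.0
```

```bash
python3 shift.py '[[0,11,-10.5,0],[0,12,-9,0],[0,13,-7,0],[0,13.5,-6,0],[0,14,-5,0],[0,14,-4,0],[0,14.5,-3,0],[0,14.5,-2,0],[0,14.5,-1,0],[0,14.5,0.5,0],[0,14.5,1.5,0],[0,14,2.5,0]]'; python3 shift.py '[[0,0,0,0],[0,0,0,0]]'
```

```text
clock: 10.45
eef_pos: [546.2, -397.0, 229.2]
eef_rot: [[0.595, 0.803, -0.001], [0.803, -0.595, -0.0], [-0.001, -0.001, -1.0]]
wrist_force: [-19.4, 7.0, 17.6]
width: 0.101
grip_force: 25.1
clock: 10.7
eef_pos: [545.9, -396.7, 229.1]
eef_rot: [[0.595, 0.803, -0.001], [0.803, -0.595, -0.0], [-0.001, -0.001, -1.0]]
wrist_force: [-4.5, -4.2, 0.6]
width: 0.101
grip_force: 25.0
```

```bash
python3 shift.py '[[0,1.5,0,0],[0,1.5,0.5,0],[0,0,0,0],[0,0,0,0],[0,0,0,0]]'; python3 shift.py '[[0,0,0,0],[0,0,0,0],[0,0,0,0]]' 0.35;python3 shift.py '[[0,0,-15,0],[0,0,-25,0],[0,0,-40,0],[0,0,0,0],[0,0,0,0]]';python3 - <<'E'
from h import *
snap('scene','s5'); cv2.imwrite('pics/s5c.png',cv2.imread('pics/s5.png')[60:360,60:460])
E
```

```text
clock: 11.32
eef_pos: [546.1, -396.8, 228.9]
eef_rot: [[0.595, 0.803, -0.006], [0.803, -0.595, 0.003], [-0.001, -0.007, -1.0]]
wrist_force: [-25.2, 9.6, 17.6]
width: 0.104
grip_force: 25.0
clock: 11.7
eef_pos: [549.0, -398.0, 228.4]
eef_rot: [[0.595, 0.804, 0.0], [0.804, -0.595, -0.0], [0.0, 0.0, -1.0]]
wrist_force: [-0.1, -0.2, 0.6]
width: 0.348
grip_force: 0.0
clock: 12.32
eef_pos: [548.6, -397.8, 308.4]
eef_rot: [[0.595, 0.803, 0.0], [0.803, -0.595, -0.0], [0.0, 0.0, -1.0]]
wrist_force: [-0.2, 0.1, 0.3]
width: 0.35
grip_force: 0.0
```

View pics/s5c.png

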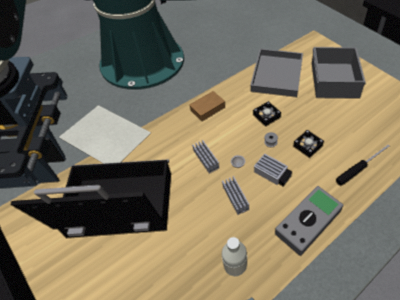

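```bash
python3 shift.py '[[29,-31,0,0],[29,-31,0,0],[29,-31,0,0],[29,-31,0,0],[29,-31,0,0],[29,-31,0,0],[29,-31,0,0],[29,-31,0,0],[29,-31,0,0],[29,-31,0,0]]' 1.0; python3 shift.py '[[0,0,0,9],[0,0,0,9],[0,0,0,9],[0,0,0,9],[0,0,0,9],[0,0,0,8.5],[0,0,0,0],[0,0,0,0]]'; cat > meas.py <<'E'
from h import *
import sys
def meas(s,rmax,zs=28):
    im=np.array(s['color']);h=cv2.cvtColor(im,cv2.COLOR_RGB2HSV)
    m=((h[...,1]<60)|(h[...,2]<45)).astype(np.uint8)*255; m[rmax:]=0
    m=cv2.morphologyEx(m,cv2.MORPH_CLOSE,np.ones((5,5),np.uint8))
    out=[]
    for c in cv2.findContours(m,0,1)[0]:
        a=cv2.contourArea(c)
        if a<250 or a>9000: continue
        r=cv2.minAreaRect(c);q=np.array([onz(s,p,zs)[:2] for p in cv2.boxPoints(r)])
        e=[q[1]-q[0],q[2]-q[1]];l=[np.linalg.norm(x) for x in e];i=int(np.argmax(l))
        out.append(dict(px=r[0],c=q.mean(0),l=sorted(l),ang=float(np.degrees(np.arctan2(e[i][1],e[i][0]))%180)))
    return out
if __name__=='__main__':
    s=snap('wrist',sys.argv[1]);print(status.sense()['eef_pos'],status.sense()['joints'])
    for o in meas(s,int(sys.argv[2])): print(np.round(o['px'],1),o['c'].round(1),np.round(o['l'],1),round(o['ang'],1))
E
python3 meas.py w6 235
```

```text
clock: 13.62
eef_pos: [471.4, 20.9, 307.4]
eef_rot: [[0.595, 0.803, -0.001], [0.803, -0.595, 0.0], [-0.001, -0.001, -1.0]]
wrist_force: [0.4, -0.4, 0.2]
width: 0.999
grip_force: 0.0
clock: 14.62
eef_pos: [472.0, 19.7, 307.8]
eef_rot: [[1.0, 0.003, -0.001], [0.003, -1.0, -0.0], [-0.001, 0.0, -1.0]]
wrist_force: [-0.6, -0.4, 0.5]
width: 1.001
grip_force: 0.0
[472.13161837  19.6574577  307.95836065] [-4.42423880e-01 -7.06438461e+00  1.20035396e+02  5.53946074e-04
  6.70592668e+01  8.94369609e+01]
[426. 226.] [ 390.3 -132.7] [24.  51.2] 90.1
[230.6 168.5] [472.  141.7] [58.3 60.1] 88.2
[397.3 163. ] [479.4 -86.5] [37.3 91.6] 171.3
[360.5 110. ] [550.1 -34.2] [37.8 38.2] 2.3
[271.  109.5] [550.5  83.8] [36.9 39.1] 90.1
[216.6  45.2] [628.5 149.9] [60.5 60.6] 4.7
[417.   49.5] [ 623.3 -103.1] [36.3 94.6] 164.5
[323.   43.7] [629.9  15.4] [50.6 89.3] 15.1
```

View pics/w6.png

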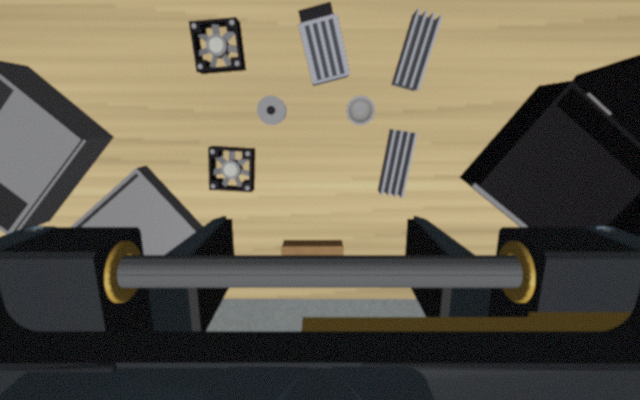

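```bash
python3 shift.py '[[30,1,43,0],[30,1,43,0],[30,2,43,0],[30,2,43,0],[29,1,43,0],[0,0,0,-7.5],[0,0,0,-7.5],[0,0,0,0],[0,0,0,0]]'; python3 - <<'E'
from h import *
T,W=load('top0'),load('w6')
for n,a,b in [('fan n',(275,239.1),(230.6,168.5)),('hs n',(368.8,235.4),(397.3,163)),('fan f',(272.3,175.8),(216.6,45.2)),('hs f',(374.2,178.3),(417,49.5)),('ctl',(326.7,175.2),(323,43.7))]:
    p,e=tri(T,a,W,b);print(n,p.round(1),round(e,1))
E
```

```text
clock: 15.8
eef_pos: [621.3, 12.6, 93.3]
eef_rot: [[0.967, 0.256, 0.0], [0.256, -0.967, 0.0], [0.0, 0.0, -1.0]]
wrist_force: [1.2, 1.1, -0.3]
width: 1.002
grip_force: 0.0
fan n [470.  144.1  15.1] 2.2
hs n [478.2 -89.7  12.6] 1.1
fan f [628.9 151.5  21.9] 2.3
hs f [ 623.2 -104.9   20.9] 4.9
ctl [ 672.5   13.8 -182.3] 1.0
```

```bash
python3 shift.py '[[0,0,25,0],[0,0,25,0],[0,0,20,0],[0,0,15,0],[0,0,10,0],[0,0,6,0],[0,0,0,0]]'; python3 shift.py '[[0,0,0,0],[0,0,0,0],[0,0,0,0],[0,0,0,0],[0,0,0,0]]' 0.0 40
```

```text
clock: 16.68
eef_pos: [621.3, 12.5, -7.8]
eef_rot: [[0.966, 0.258, -0.0], [0.258, -0.966, 0.0], [-0.0, -0.0, -1.0]]
wrist_force: [0.2, -0.5, 0.7]
width: 1.0
grip_force: 0.0
clock: 17.3
eef_pos: [621.2, 12.6, -7.7]
eef_rot: [[0.966, 0.258, -0.0], [0.258, -0.966, 0.0], [-0.0, -0.0, -1.0]]
wrist_force: [-0.9, 0.1, 1.1]
width: 0.541
grip_force: 40.0
```

```bash
python3 shift.py '[[0,0,-10,0],[0,0,-30,0],[0,0,-45,0],[0,0,-45,0],[0,0,0,0]]'; python3 shift.py '[[-26,27,0,0],[-26,27,0,0],[-26,27,0,0],[-26,27,0,0],[-26,27,0,0],[-26,27,0,0],[-26,27,0,0],[-26,27,0,0],[-26,27,0,0],[-26,27,0,0]]';  python3 shift.py '[[0,0,0,8.5],[0,0,0,8.5],[0,0,0,8.5],[0,0,0,8.5],[0,0,0,8.5],[0,0,0,9],[0,0,0,0]]'
```

```text
clock: 17.92
eef_pos: [623.3, 12.5, 126.2]
eef_rot: [[0.966, 0.258, 0.006], [0.258, -0.966, -0.0], [0.006, 0.002, -1.0]]
wrist_force: [-0.0, -0.0, -3.9]
width: 0.547
grip_force: 40.0
clock: 19.18
eef_pos: [438.4, -315.9, 121.3]
eef_rot: [[0.966, 0.258, -0.001], [0.258, -0.966, 0.001], [-0.001, -0.001, -1.0]]
wrist_force: [0.4, 0.7, -2.6]
width: 0.545
grip_force: 40.0
clock: 20.05
eef_pos: [439.2, -315.0, 121.4]
eef_rot: [[0.804, -0.595, -0.001], [-0.595, -0.804, 0.001], [-0.001, -0.0, -1.0]]
wrist_force: [0.7, -0.7, -2.6]
width: 0.545
grip_force: 40.0
```

```bash
python3 shift.py '[[0,0,25,0],[0,0,25,0],[0,0,25,0],[0,0,20,0],[0,0,15,0],[0,0,10,0],[0,0,0,0]]'; python3 shift.py '[[0,0,0,0],[0,0,0,0],[0,0,0,0],[0,0,0,0]]' 0.75 ; python3 shift.py '[[0,0,-20,0],[0,0,-50,0],[0,0,-50,0],[0,0,-50,0],[0,0,-30,0],[0,0,0,0]]'; python3 - <<'E'
from h import *
T=snap('top','t7');im=np.array(T['color']);h=cv2.cvtColor(im,cv2.COLOR_RGB2HSV)
g=cv2.cvtColor(im,cv2.COLOR_RGB2GRAY)
from meas import *
m=((h[...,1]<70)|(h[...,2]<45)).astype(np.uint8)*255
m=cv2.morphologyEx(m,cv2.MORPH_CLOSE,np.ones((3,3),np.uint8));m[:,:250]=0;m[:,400:]=0;m[:100]=0;m[300:]=0
for c in cv2.findContours(m,0,1)[0]:
    if cv2.contourArea(c)<60: continue
    print(np.round(cv2.minAreaRect(c)[0],1),np.round(cv2.minAreaRect(c)[1],1))
E
```

```text
clock: 20.92
eef_pos: [439.6, -315.3, 1.8]
eef_rot: [[0.804, -0.595, -0.001], [-0.595, -0.804, 0.001], [-0.001, -0.0, -1.0]]
wrist_force: [-0.5, -0.3, -2.7]
width: 0.545
grip_force: 40.0
clock: 21.42
eef_pos: [439.9, -315.5, 2.5]
eef_rot: [[0.803, -0.595, 0.0], [-0.595, -0.803, -0.0], [0.0, 0.0, -1.0]]
wrist_force: [0.5, 0.4, 1.6]
width: 0.751
grip_force: 0.0
clock: 22.18
eef_pos: [440.8, -316.2, 204.7]
eef_rot: [[0.803, -0.595, 0.003], [-0.595, -0.803, -0.003], [0.004, 0.0, -1.0]]
wrist_force: [0.4, 0.6, -0.0]
width: 0.753
grip_force: 0.0
[255. 283.] [10. 22.]
[275.  239.1] [24.1 23.6]
[368.8 235.4] [14.  37.6]
[298.5 207.5] [15. 15.]
[347.  206.5] [14.8 14.8]
[272.5 175.9] [24.3 23.3]
[374.3 177.9] [13.6 37.6]
[268.4 122.2] [37.3  9. ]
[339. 116.] [32. 64.]
```

```bash
python3 shift.py '[[-21,-41,10,0],[-21,-41,15,0],[-21,-41,25,0],[-21,-41,30,0],[-22,-41,35,0],[0,0,0,-9],[0,0,0,-9],[0,0,0,-10],[0,0,0,0],[0,0,0,0]]' 0.75; python3 meas.py w8 235
```

```text
clock: 23.48
eef_pos: [476.2, -87.5, 86.6]
eef_rot: [[0.988, -0.152, -0.001], [-0.152, -0.988, 0.0], [-0.001, -0.0, -1.0]]
wrist_force: [-0.1, 0.4, -0.6]
width: 0.752
grip_force: 0.0
[476.33673857 -87.5533252   86.80359027] [-1.31734989e+01  1.28278798e+01  1.26559653e+02  2.51394214e-03
  4.06548851e+01  8.55545864e+01]
[134.5 231.5] [482.1  52.7] [ 4.  68.2] 81.2
[403.  225.5] [ 455.8 -147.2] [13.4 23.8] 81.2
[236.  225.5] [475.  -23.7] [13.3 23.8] 81.2
[ 40.  224.5] [498.2 120.9] [15.1 59.3] 81.2
[319. 189.] [492.  -89.1] [32.5 67. ] 172.1
[ 76.5 146.5] [549.3  75.5] [37.5 47.9] 81.2
[231.5 120.5] [550.  -36.6] [37.2 37.5] 81.2
[ 9.  60.5] [611.  101.8] [11.8 31.3] 158.6
[306.4  33. ] [597.  -97.1] [33.  42.1] 165.1
```

```bash
python3 shift.py '[[3,0,25,0],[0,0,25,0],[0,0,20,0],[0,0,14,0],[0,0,10,0],[0,0,0,0]]' 0.75; python3 shift.py '[[0,0,0,0],[0,0,0,0],[0,0,0,0],[0,0,0,0],[0,0,0,0]]' 0.0 35;python3 shift.py '[[0,0,-10,0],[0,0,-30,0],[0,0,-35,0],[0,0,-35,0],[0,0,0,0]]'
```

```text
clock: 24.28
eef_pos: [479.4, -88.0, -7.1]
eef_rot: [[0.989, -0.149, -0.001], [-0.149, -0.989, 0.0], [-0.001, -0.0, -1.0]]
wrist_force: [1.2, 0.5, -0.0]
width: 0.748
grip_force: 0.0
clock: 24.9
eef_pos: [479.8, -88.1, -6.6]
eef_rot: [[0.989, -0.148, 0.0], [-0.148, -0.989, -0.0], [0.0, 0.0, -1.0]]
wrist_force: [-0.9, -0.1, 4.6]
width: 0.347
grip_force: 35.0
clock: 25.52
eef_pos: [481.1, -88.4, 105.8]
eef_rot: [[0.989, -0.148, 0.004], [-0.148, -0.989, -0.001], [0.005, 0.0, -1.0]]
wrist_force: [1.6, 0.7, -2.4]
width: 0.35
grip_force: 35.0
```

```bash
python3 shift.py '[[-7,-40,0,0],[-7,-40,0,0],[-8,-40,0,0],[-8,-40,0,0],[-8,-41,0,0],[-8,-41,0,0],[-8,-41,0,0]]'; python3 shift.py '[[0,0,0,-9.5],[0,0,0,-9.5],[0,0,0,-9.5],[0,0,0,-9.5],[0,0,0,-9.5],[0,0,0,0]]'; python3 - <<'E'
from h import *
st=status.sense();R=np.array(st['eef_rot']);p=np.array(st['eef_pos'])
for t in([326,328],[382,258]): print((R.T@(np.r_[t,0]-p)).round(1))
s=snap('wrist','w9')
g=np.array(s['color'])
cv2.imwrite('pics/w9c.png',g[:,:,::-1])
E
```

```text
clock: 26.4
eef_pos: [467.3, 201.0, 102.3]
eef_rot: [[0.989, -0.148, -0.001], [-0.148, -0.989, -0.0], [-0.001, 0.001, -1.0]]
wrist_force: [0.7, 0.8, -2.6]
width: 0.345
grip_force: 35.0
clock: 27.15
eef_pos: [467.6, 199.6, 102.4]
eef_rot: [[0.778, 0.628, -0.001], [0.628, -0.778, -0.0], [-0.001, -0.0, -1.0]]
wrist_force: [-0.6, 0.5, -1.4]
width: 0.349
grip_force: 35.0
[ -29.4 -188.8  102.5]
[-29.8 -99.2 102.5]
```

View pics/w9c.png

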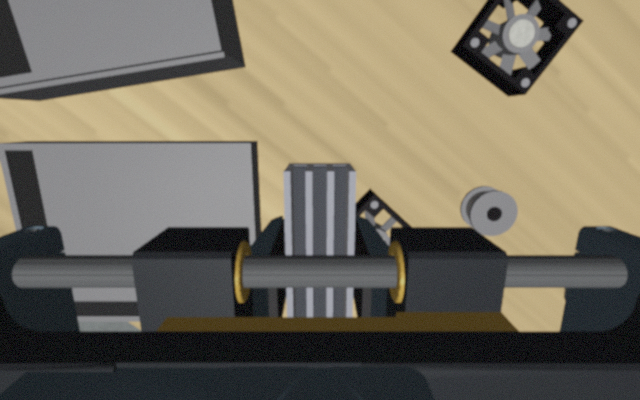

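The wrist view shows the bar held square. The tray corner is at (257,142), aligned with the tool axes, and the bin edge is beyond at row 75.

```bash
python3 - <<'E'
from h import *
s=load('w9');print(onz(s,(257,142),30),onz(s,(243,67),0),onz(s,(7,144),30))
E
python3 shift.py '[[-5,-37,0,0],[-5,-37,0,0],[-6,-37,0,0],[-7,-38,0,0],[-6,-39,0,0],[0,0,0,0]]'
```

```text
[477.32474724 267.44971811  30.        ] [512.65217167 313.78293715   0.        ] [359.19383564 411.74843214  30.        ]
clock: 27.95
eef_pos: [325.9, 328.6, 102.9]
eef_rot: [[0.778, 0.628, -0.0], [0.628, -0.778, -0.0], [-0.001, -0.0, -1.0]]
wrist_force: [0.5, -0.2, -1.2]
width: 0.35
grip_force: 35.0
```

```bash
python3 shift.py '[[3,0,25,0],[0,0,25,0],[0,0,25,0],[0,0,17,0],[0,0,10,0],[0,0,0,0]]'; python3 shift.py '[[0,0,0,0],[0,0,0,0],[0,0,0,0]]' 0.55; python3 shift.py '[[0,0,-20,0],[0,0,-50,0],[0,0,-60,0],[0,0,-60,0],[0,0,0,0]]'; python3 - <<'E'
from h import *
st=status.sense();R=np.array(st['eef_rot']);p=np.array(st['eef_pos'])
print((R.T@(np.array([470.5,142.5,90])-p)).round(1))
E
python3 meas.py w10 215
```

```text
clock: 28.7
eef_pos: [329.8, 329.5, 0.9]
eef_rot: [[0.778, 0.628, -0.001], [0.628, -0.778, -0.001], [-0.001, 0.0, -1.0]]
wrist_force: [-0.5, -0.3, -1.4]
width: 0.351
grip_force: 35.0
clock: 29.08
eef_pos: [330.1, 329.9, 1.7]
eef_rot: [[0.778, 0.629, 0.001], [0.629, -0.778, 0.001], [0.001, -0.0, -1.0]]
wrist_force: [0.6, -0.0, 0.1]
width: 0.551
grip_force: 0.0
clock: 29.7
eef_pos: [331.7, 331.5, 195.9]
eef_rot: [[0.777, 0.629, 0.006], [0.629, -0.777, 0.006], [0.008, -0.0, -1.0]]
wrist_force: [-0.0, -0.4, -0.9]
width: 0.55
grip_force: 0.0
[-11.8 234.2 105.7]
[330.62994576 330.44574427 193.33651819] [ 4.21270014e+01  5.01844051e-01  1.26009369e+02 -9.44958012e-05
  5.32257334e+01  9.31614718e+01]
[531.6 192.1] [467.  151.8] [60.8 67.5] 86.3
[617.5 169.5] [540.1 100.2] [39.7 44.3] 128.9
[620.5  39. ] [623.5 196.1] [34.6 70.7] 51.1
```

```bash
python3 shift.py '[[-2,39,0,0],[-2,39,5,0],[-2,39,20,0],[-2,39,25,0],[-2,39,25,0],[-2,39,25,0],[0,0,0,-9.8],[0,0,0,-9.8],[0,0,0,-9.8],[0,0,0,-9.8],[0,0,0,-9.8],[0,0,0,0]]' 0.9; python3 meas.py w11 212
```

```text
clock: 31.25
eef_pos: [466.6, 139.9, 90.0]
eef_rot: [[0.037, 0.999, -0.002], [0.999, -0.037, -0.001], [-0.001, -0.002, -1.0]]
wrist_force: [0.7, -0.2, 0.3]
width: 0.901
grip_force: 0.0
[466.75587758 139.98050129  90.16955274] [1.39523669e+01 1.27320762e+01 1.26157468e+02 2.66542881e-03
 4.12188079e+01 1.62083878e+01]
[324.5 186.5] [471.1 157.9] [36.8 55.8] 177.9
[567.5 163. ] [647.8 168.1] [63.8 71. ] 177.9
```

```bash
python3 shift.py '[[2.5,4,25,0],[0,0,25,0],[0,0,20,0],[0,0,16,0],[0,0,10,0],[0,0,5,0],[0,0,0,0]]'; python3 shift.py '[[0,0,0,0],[0,0,0,0],[0,0,0,0],[0,0,0,0]]' 0.0 30;python3 shift.py '[[0,0,-10,0],[0,0,-35,0],[0,0,-45,0],[0,0,-45,0],[0,0,-10,0],[0,0,0,0]]'; python3 - <<'E'
from h import *
st=status.sense();R=np.array(st['eef_rot']);p=np.array(st['eef_pos'])
c=np.array([496.4,414.9]);yb=np.array([-.743,.669])
print((R.T@(np.r_[c-yb*38,60]-p)).round(1),(R.T@(np.r_[c+yb*38,60]-p)).round(1))
E
```

```text
clock: 32.17
eef_pos: [471.8, 142.6, -9.7]
eef_rot: [[0.036, 0.999, -0.0], [0.999, -0.036, -0.0], [-0.0, -0.0, -1.0]]
wrist_force: [0.2, 0.2, -0.3]
width: 0.9
grip_force: 0.0
clock: 32.67
eef_pos: [471.9, 142.6, -9.4]
eef_rot: [[0.036, 0.999, 0.0], [0.999, -0.036, 0.0], [0.0, 0.0, -1.0]]
wrist_force: [-1.4, -0.6, 7.7]
width: 0.658
grip_force: 30.0
clock: 33.42
eef_pos: [471.8, 142.6, 135.6]
eef_rot: [[0.036, 0.999, 0.001], [0.999, -0.036, 0.0], [0.0, 0.001, -1.0]]
wrist_force: [-0.1, 0.0, -0.6]
width: 0.653
grip_force: 30.0
[248.6  43.9  75.8] [297.4 -14.3  75.7]
```

```bash
python3 shift.py '[[42,-2,0,0],[42,-2,0,0],[42,-2,0,0],[42,-2,0,0],[43,-2,0,0],[43,-2,0,0],[43,-2,0,0],[0,0,0,0]]'; python3 shift.py '[[0,0,0,-10],[0,0,0,-10],[0,0,0,-10],[0,0,0,-10],[0,0,0,-10],[0,0,0,0]]'; python3 - <<'E'
from h import *
s=snap('wrist','w12');st=status.sense();R=np.array(st['eef_rot']);p=np.array(st['eef_pos']);print(p)
im=np.array(s['color']);h=cv2.cvtColor(im,cv2.COLOR_RGB2HSV);m=(h[...,1]<45).astype(np.uint8)*255;m[218:]=0
for c in cv2.findContours(m,0,1)[0]:
    if cv2.contourArea(c)>1500: print([ (q[0].tolist(),(R.T@(onz(s,q[0],70)-p))[:2].round(0).tolist()) for q in cv2.approxPolyDP(c,5,True)])
E
```

```text
clock: 34.42
eef_pos: [467.3, 441.5, 133.0]
eef_rot: [[0.033, 0.999, -0.002], [0.999, -0.033, -0.001], [-0.001, -0.002, -1.0]]
wrist_force: [-0.4, 0.4, -2.1]
width: 0.654
grip_force: 30.0
clock: 35.17
eef_pos: [467.7, 438.6, 133.7]
eef_rot: [[-0.742, 0.671, -0.002], [0.671, 0.742, -0.002], [0.0, -0.002, -1.0]]
wrist_force: [0.3, -0.8, -0.7]
width: 0.654
grip_force: 30.0
[467.80896003 438.85951808 133.99502552]
[([231, 142], [50.0, -64.0]), ([235, 217], [-6.0, -64.0]), ([423, 215], [-4.0, 79.0]), ([428, 142], [50.0, 78.0])]
[([372, 0], [142.0, 34.0]), ([541, 217], [-5.0, 168.0]), ([639, 217], [-5.0, 242.0]), ([639, 0], [142.0, 209.0])]
[([0, 0], [142.0, -210.0]), ([0, 185], [18.0, -238.0]), ([27, 159], [38.0, -213.0]), ([29, 217], [-6.0, -221.0]), ([208, 217], [-6.0, -84.0]), ([216, 116], [68.0, -73.0]), ([84, 93], [84.0, -164.0]), ([165, 0], [142.0, -101.0])]
```

```bash
python3 shift.py '[[0,7,15,0],[0,0,30,0],[0,0,30,0],[0,0,25,0],[0,0,17,0],[0,0,10,0],[0,0,0,0]]'; python3 shift.py '[[0,0,0,0],[0,0,0,0],[0,0,0,0]]' 0.8; python3 shift.py '[[0,0,-20,0],[0,0,-50,0],[0,0,-60,0],[0,0,-60,0],[0,0,0,0]]'; python3 - <<'E'
from h import *
st=status.sense();R=np.array(st['eef_rot']);p=np.array(st['eef_pos'])
print((R.T@(np.array([628.7,150.5,90])-p)).round(1),st['joints'])
E
```

```text
clock: 36.1
eef_pos: [472.8, 444.9, 7.7]
eef_rot: [[-0.742, 0.67, -0.001], [0.67, 0.742, -0.0], [0.0, -0.001, -1.0]]
wrist_force: [-0.6, -0.2, -1.2]
width: 0.66
grip_force: 30.0
clock: 36.48
eef_pos: [473.2, 445.3, 8.8]
eef_rot: [[-0.743, 0.67, 0.001], [0.67, 0.743, 0.001], [-0.0, 0.001, -1.0]]
wrist_force: [0.9, 0.4, -0.3]
width: 0.801
grip_force: 0.0
clock: 37.1
eef_pos: [475.1, 446.9, 205.1]
eef_rot: [[-0.743, 0.67, 0.007], [0.67, 0.743, 0.006], [-0.001, 0.009, -1.0]]
wrist_force: [0.3, 0.6, -0.1]
width: 0.797
grip_force: 0.0
[-312.5 -118.3  114.3] [ 4.12017697e+01  1.69289047e+01  1.05291982e+02  1.54645270e-03
  5.72496604e+01 -6.75861818e+00]
```

```bash
python3 shift.py '[[-39,-15,0,0],[-39,-15,0,0],[-39,-15,10,0],[-39,-15,15,0],[-39,-15,20,0],[-39,-15,20,0],[-39,-14,25,0],[-39,-14,25,0],[0,0,0,0]]' 0.9; python3 shift.py '[[0,0,0,8.7],[0,0,0,8.7],[0,0,0,8.7],[0,0,0,8.7],[0,0,0,8.7],[0,0,0,0],[0,0,0,0]]';python3 meas.py w13 212
```

```text
clock: 38.22
eef_pos: [625.2, 146.1, 81.5]
eef_rot: [[-0.741, 0.672, -0.003], [0.672, 0.741, -0.001], [0.002, -0.002, -1.0]]
wrist_force: [-0.1, 1.3, -0.1]
width: 0.897
grip_force: 0.0
clock: 39.1
eef_pos: [625.6, 148.9, 83.6]
eef_rot: [[-0.082, 0.997, 0.0], [0.997, 0.082, 0.0], [0.0, 0.0, -1.0]]
wrist_force: [0.3, 1.0, -0.3]
width: 0.897
grip_force: 0.0
[625.58865961 148.78215496  83.53688221] [1.13004316e+01 2.54382146e+01 1.08521639e+02 3.21742169e-03
 4.60279065e+01 6.65956492e+00]
[362.5 179.5] [654.6 175.6] [45.8 56.7] 4.6
[623.5 157.5] [836.7 205.2] [21.1 77.2] 107.2
[536.3 106.7] [766.7 230.3] [ 22.7 144.1] 86.1
[59.5 60. ] [446.5 237.9] [74.7 75.4] 4.6
```

```bash
python3 shift.py '[[-25,15,-20,0],[-20,16,-20,0],[0,0,0,0],[0,0,0,0]]';python3 meas.py w14 212; python3 - <<'E'
from h import *
snap('top','t14')
from seg import *
T=load('t14');im=np.array(T['color']);h=cv2.cvtColor(im,cv2.COLOR_RGB2HSV)
m=((h[...,1]<70)|(h[...,2]<45)).astype(np.uint8)*255
m=cv2.morphologyEx(m,cv2.MORPH_CLOSE,np.ones((3,3),np.uint8));m[:,:220]=0;m[:,450:]=0;m[:100]=0;m[260:]=0
for c in cv2.findContours(m,0,1)[0]:
    if cv2.contourArea(c)<60: continue
    r=cv2.minAreaRect(c);print(np.round(r[0],1),np.round(r[1],1),onz(T,r[0],25)[:2].round(0))
E
```

```text
clock: 39.65
eef_pos: [659.2, 106.3, 122.5]
eef_rot: [[-0.079, 0.997, -0.001], [0.997, 0.079, -0.0], [0.0, -0.001, -1.0]]
wrist_force: [-0.6, 0.2, -0.8]
width: 0.894
grip_force: 0.0
[658.99465138 106.47498655 122.31319588] [7.17557770e+00 2.43051974e+01 1.05029856e+02 6.75556030e-03
 5.07501592e+01 2.65131177e+00]
[195.5 199. ] [555.2  99.4] [20.8 41. ] 4.5
[320.5 125.5] [655.6 167.3] [57.  57.1] 96.0
[467.4  97. ] [768.4 193.9] [ 21.7 148.6] 84.9
[35.5 30.5] [436.3 220.4] [43.1 52.4] 4.5
[347.  206.5] [14.8 14.8] [549. -35.]
[428.5 225. ] [68. 41.] [ 502. -236.]
[374.3 177.9] [13.6 37.6] [ 621. -104.]
[298.3 183.4] [142.2 106.4] [607.  86.]
[417.8 124.3] [21.2 30.4] [ 760. -218.]
[340.8 116.1] [36.1 60. ] [782. -22.]
```

```bash
python3 shift.py '[[30,1,20,-1],[31,0.5,20,0],[0,0,30,0],[0,0,25,0],[0,0,20,0],[0,0,12,0],[0,0,6,0],[0,0,0,0]]'; python3 shift.py '[[0,0,0,0],[0,0,0,0],[0,0,0,0],[0,0,0,0]]' 0.0 30;python3 shift.py '[[0,0,-10,0],[0,0,-35,0],[0,0,-45,0],[0,0,-50,0],[0,0,-10,0],[0,0,0,0]]'; python3 - <<'E'
from h import *
st=status.sense();R=np.array(st['eef_rot']);p=np.array(st['eef_pos'])
print((R.T@(np.r_[473+.743*76,445-.669*76,60]-p)).round(1))
E
```

```text
clock: 40.75
eef_pos: [656.5, 166.9, -9.6]
eef_rot: [[-0.095, 0.995, 0.0], [0.995, 0.095, 0.0], [0.0, 0.0, -1.0]]
wrist_force: [0.4, 0.1, -0.9]
width: 0.899
grip_force: 0.0
clock: 41.25
eef_pos: [656.6, 167.0, -9.3]
eef_rot: [[-0.095, 0.995, 0.0], [0.995, 0.095, 0.0], [0.0, 0.001, -1.0]]
wrist_force: [-1.4, -0.6, 5.8]
width: 0.66
grip_force: 30.0
clock: 42.0
eef_pos: [656.3, 166.9, 140.7]
eef_rot: [[-0.095, 0.995, 0.001], [0.995, 0.095, 0.0], [0.0, 0.001, -1.0]]
wrist_force: [0.2, -1.4, -0.9]
width: 0.655
grip_force: 30.0
[ 238.3 -104.7   80.6]
```

```bash
python3 shift.py '[[39,-17,0,0],[39,-17,0,0],[40,-17,0,0],[40,-18,0,0],[40,-18,0,0],[40,-18,0,0],[0,0,0,0]]'; python3 shift.py '[[0,0,0,-8.5],[0,0,0,-8.5],[0,0,0,-8.5],[0,0,0,-8.5],[0,0,0,-8.5],[0,0,0,0],[0,0,0,0]]'
```

```text
clock: 42.88
eef_pos: [526.8, 395.3, 138.2]
eef_rot: [[-0.098, 0.995, -0.002], [0.995, 0.098, -0.001], [-0.001, -0.003, -1.0]]
wrist_force: [-0.5, 0.3, -0.3]
width: 0.653
grip_force: 30.0
clock: 43.75
eef_pos: [529.0, 393.3, 139.5]
eef_rot: [[-0.74, 0.672, -0.001], [0.672, 0.74, -0.001], [0.0, -0.001, -1.0]]
wrist_force: [-0.1, 0.2, 0.4]
width: 0.658
grip_force: 30.0
```

```bash
python3 shift.py '[[1,0,20,0],[0,0,30,0],[0,0,30,0],[0,0,25,0],[0,0,17,0],[0,0,10,0],[0,0,0,0]]'; python3 shift.py '[[0,0,0,0],[0,0,0,0],[0,0,0,0]]' 0.8; python3 shift.py '[[0,0,-20,0],[0,0,-50,0],[0,0,-60,0],[0,0,-60,0],[0,0,0,0]]'; python3 - <<'E'
from h import *
st=status.sense();R=np.array(st['eef_rot']);p=np.array(st['eef_pos'])
print((R.T@(np.array([622,-104,150])-p)).round(1),st['joints'])
E
```

```text
clock: 44.62
eef_pos: [528.2, 394.4, 7.7]
eef_rot: [[-0.743, 0.67, -0.001], [0.67, 0.743, -0.0], [0.0, -0.001, -1.0]]
wrist_force: [0.9, -0.5, -0.9]
width: 0.653
grip_force: 30.0
clock: 45.0
eef_pos: [528.7, 394.7, 8.8]
eef_rot: [[-0.743, 0.67, 0.001], [0.67, 0.743, 0.001], [-0.0, 0.001, -1.0]]
wrist_force: [0.1, -0.1, 0.7]
width: 0.802
grip_force: 0.0
clock: 45.62
eef_pos: [530.7, 396.2, 205.2]
eef_rot: [[-0.743, 0.669, 0.008], [0.67, 0.743, 0.005], [-0.002, 0.009, -1.0]]
wrist_force: [0.5, 0.1, 0.3]
width: 0.8
grip_force: 0.0
[-402.6 -310.9   53.2] [ 3.47274453e+01  1.78107186e+01  1.04102167e+02 -6.48981847e-04
  5.75530149e+01 -1.32416539e+01]
```

```bash
python3 shift.py '[[-40,-31,0,0],[-40,-31,0,0],[-40,-31,0,0],[-40,-31,0,0],[-40,-31,5,0],[-40,-31,10,0],[-40,-31,10,0],[-40,-31,10,0],[-41,-31,10,0],[-41,-31,10,0],[0,0,0,0]]' 0.7; python3 shift.py '[[0,0,0,-9],[0,0,0,-9],[0,0,0,-8.5],[0,0,0,0],[0,0,0,0]]';python3 meas.py w15 212
```

```text
clock: 47.0
eef_pos: [619.1, -107.6, 142.6]
eef_rot: [[-0.741, 0.672, -0.001], [0.672, 0.741, 0.0], [0.001, -0.001, -1.0]]
wrist_force: [-0.2, 0.2, -0.3]
width: 0.7
grip_force: 0.0
clock: 47.62
eef_pos: [619.2, -104.5, 143.4]
eef_rot: [[-0.963, 0.271, 0.0], [0.271, 0.963, 0.0], [-0.0, 0.0, -1.0]]
wrist_force: [0.4, -0.8, 1.1]
width: 0.696
grip_force: 0.0
[ 619.3000508  -104.55669183  143.39262087] [-1.17104320e+01  1.94428096e+01  1.09417123e+02  4.20234449e-03
  5.11364605e+01 -8.60345848e+01]
[320. 179.] [606.5 -99.8] [33.2 57.9] 165.0
[374.5  96. ] [550.4 -36.2] [37.2 37.4] 74.2
[509.3  57.8] [551.2  77.5] [37.4 45.9] 97.2
```

```bash
python3 shift.py '[[-2,0,40,0],[0,0,40,0],[0,0,30,0],[0,0,20,0],[0,0,13,0],[0,0,8,0],[0,0,0,0]]'; python3 shift.py '[[0,0,0,0],[0,0,0,0],[0,0,0,0],[0,0,0,0],[0,0,0,0]]' 0.0 35;python3 shift.py '[[0,0,-10,0],[0,0,-30,0],[0,0,-35,0],[0,0,-35,0],[0,0,0,0]]'; python3 - <<'E'
from h import *
st=status.sense();R=np.array(st['eef_rot']);p=np.array(st['eef_pos'])
print((R.T@(np.array([500,200,100])-p)).round(1))
E
```

```text
clock: 48.55
eef_pos: [621.4, -105.4, -7.7]
eef_rot: [[-0.963, 0.268, 0.0], [0.268, 0.963, -0.0], [-0.0, 0.0, -1.0]]
wrist_force: [0.6, 0.4, -0.4]
width: 0.697
grip_force: 0.0
clock: 49.18
eef_pos: [621.5, -105.4, -7.5]
eef_rot: [[-0.963, 0.268, 0.0], [0.268, 0.963, -0.0], [-0.0, 0.0, -1.0]]
wrist_force: [-1.3, 0.5, 5.3]
width: 0.352
grip_force: 35.0
clock: 49.8
eef_pos: [622.8, -105.8, 105.2]
eef_rot: [[-0.963, 0.268, 0.004], [0.268, 0.963, -0.001], [-0.004, 0.0, -1.0]]
wrist_force: [-0.4, -0.0, -1.9]
width: 0.345
grip_force: 35.0
[200.3 261.7   4.4]
```

```bash
python3 shift.py '[[25,32,0,0],[25,32,0,0],[25,33,0,0],[25,33,0,0],[25,33,0,0],[25,33,0,0],[25,33,0,0],[25,33,0,0]]'; python3 shift.py '[[0,0,0,-9],[0,0,0,-9],[0,0,0,-9],[0,0,0,-9],[0,0,0,-9],[0,0,0,-9.5],[0,0,0,0]]'; python3 - <<'E'
from h import *
st=status.sense();R=np.array(st['eef_rot']);p=np.array(st['eef_pos'])
print((R.T@(np.array([386,260,100])-p)).round(1))
E
```

```text
clock: 50.8
eef_pos: [497.5, 201.5, 101.3]
eef_rot: [[-0.963, 0.268, -0.001], [0.268, 0.963, -0.0], [0.001, -0.001, -1.0]]
wrist_force: [0.4, 0.2, -1.6]
width: 0.35
grip_force: 35.0
clock: 51.68
eef_pos: [498.1, 200.3, 101.4]
eef_rot: [[-0.778, -0.628, -0.001], [-0.628, 0.778, -0.0], [0.001, 0.0, -1.0]]
wrist_force: [-0.2, -0.9, -1.5]
width: 0.35
grip_force: 35.0
[ 49.8 116.9   1.5]
```

```bash
python3 shift.py '[[12,29,0,0],[12,29,0,0],[13,29,0,0],[13,30,0,0],[0,0,0,0]]'; python3 shift.py '[[0,0,25,0],[0,0,25,0],[0,0,25,0],[0,0,16,0],[0,0,9,0],[0,0,0,0]]'; python3 shift.py '[[0,0,0,0],[0,0,0,0],[0,0,0,0]]' 0.55; python3 shift.py '[[0,0,-20,0],[0,0,-50,0],[0,0,-60,0],[0,0,-60,0],[0,0,0,0]]'
```

```text
clock: 52.3
eef_pos: [384.5, 260.3, 101.7]
eef_rot: [[-0.779, -0.627, -0.001], [-0.627, 0.779, -0.001], [0.001, 0.0, -1.0]]
wrist_force: [0.4, -0.3, -0.9]
width: 0.348
grip_force: 35.0
clock: 53.05
eef_pos: [386.3, 260.0, 2.0]
eef_rot: [[-0.778, -0.628, -0.001], [-0.628, 0.778, -0.0], [0.001, 0.0, -1.0]]
wrist_force: [0.0, 0.5, -1.6]
width: 0.348
grip_force: 35.0
clock: 53.42
eef_pos: [386.6, 260.3, 2.7]
eef_rot: [[-0.778, -0.629, 0.001], [-0.629, 0.778, 0.0], [-0.001, -0.0, -1.0]]
wrist_force: [0.0, -0.6, -0.0]
width: 0.551
grip_force: 0.0
clock: 54.05
eef_pos: [388.5, 261.5, 196.9]
eef_rot: [[-0.777, -0.629, 0.007], [-0.629, 0.777, 0.004], [-0.008, -0.001, -1.0]]
wrist_force: [0.4, -1.0, -1.2]
width: 0.55
grip_force: 0.0
```

```bash
python3 shift.py '[[0,0,-10,10.5],[0,0,-10,10.5],[0,0,-10,10.5],[0,0,-10,10.5],[0,0,-10,10.5],[0,0,-10,10.5],[0,0,-10,10.5],[0,0,-10,10.5],[0,0,-10,10.5],[0,0,-10,10.5],[0,0,-10,10.5],[0,0,-5,10.5]]' 0.4; python3 shift.py '[[0,0,0,10],[0,0,0,10],[0,0,0,10],[0,0,0,9.6],[0,0,0,0]]'; python3 - <<'E'
from h import *
st=status.sense();R=np.array(st['eef_rot']);p=np.array(st['eef_pos']);print(st['joints'])
a=np.array([530,0,310]);print((R.T@(a-p)).round(1),(R.T@(np.array([549,-398,310])-a)).round(1))
a=snap('top','t16');s=snap('scene','s16')
A=cv2.resize(cv2.imread('pics/t16.png')[170:345,100:400],(600,350),interpolation=2);B=cv2.resize(cv2.imread('pics/s16.png')[85:210,50:450],(600,188),interpolation=2)
cv2.imwrite('pics/v16.png',np.vstack([A,B]))
E
```

```text
clock: 55.55
eef_pos: [386.1, 260.0, 306.7]
eef_rot: [[-0.046, 0.999, -0.001], [0.999, 0.046, -0.0], [-0.0, -0.001, -1.0]]
wrist_force: [-0.3, -0.5, 0.9]
width: 0.397
grip_force: 0.0
clock: 56.18
eef_pos: [386.0, 259.9, 306.4]
eef_rot: [[0.596, 0.803, -0.001], [0.803, -0.596, -0.001], [-0.001, -0.0, -1.0]]
wrist_force: [-0.3, 0.2, 0.4]
width: 0.4
grip_force: 0.0
[ 3.10834344e+01 -7.76017332e+00  1.20807449e+02  1.30604487e-04
  6.70217727e+01  6.76626765e+01]
[-122.9  270.5   -3.6] [-3.083e+02  2.524e+02  2.000e-01]
```

View pics/v16.png

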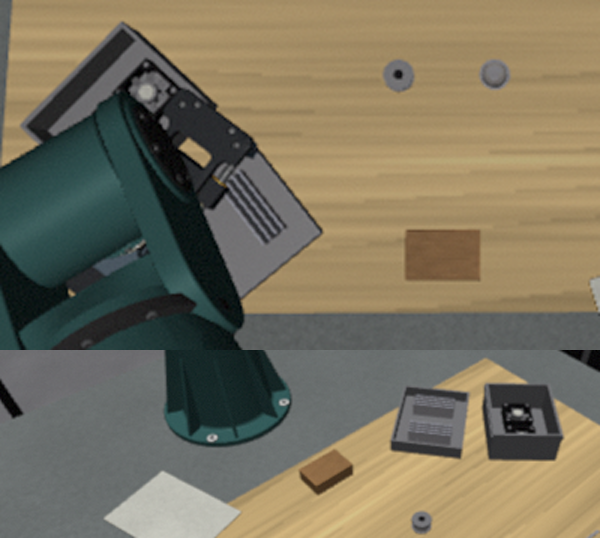

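The scene view shows both heat sinks in the tray and one fan clearly in the bin. The other fan is hidden by the wall or the arm, so I'll check it later. Going back to the lid handle.

```bash
python3 shift.py '[[-17,38,0,0],[-17,38,0,0],[-17,38,0,0],[-18,39,0,0],[-18,39,0,0],[-18,39,0,0],[-18,39,0,0]]';python3 shift.py '[[-34,28,0,0],[-34,28,0,0],[-34,28,0,0],[-34,28,0,0],[-34,28,0,0],[-34,28,0,0],[-34,28,0,0],[-35,28,0,0],[-35,28,0,0],[0,0,0,0],[0,0,0,0]]'; python3 - <<'E'
from h import *
st=status.sense();R=np.array(st['eef_rot']);p=np.array(st['eef_pos'])
print((R.T@(np.array([549,-398,310])-p)).round(1))
T=snap('top','t17');S=snap('scene','s17')
im=cv2.imread('pics/t17.png');b=im[170:300,100:230];w=cv2.imread('pics/s17.png')
snap('wrist','w17')
A=cv2.resize(b,(400,400),interpolation=2);B=cv2.resize(cv2.imread('pics/w17.png'),(400,250));C=cv2.resize(w[150:300,60:300],(400,250))
cv2.imwrite('pics/v17.png',np.vstack([np.hstack([A,cv2.copyMakeBorder(C,0,150,0,0,0)]),]))
W=load('w17');h=cv2.cvtColor(np.array(W['color']),cv2.COLOR_RGB2HSV)
m=((h[...,1]<35)&(h[...,2]>110)).astype(np.uint8)
for r in(150,180,200,215): print(r,[ (c,) for c in np.where(m[r,280:360])[0][[0,-1]]+280] if m[r,280:360].any() else None)
E
```

```text
clock: 57.15
eef_pos: [530.0, -1.1, 307.0]
eef_rot: [[0.594, 0.804, -0.0], [0.804, -0.594, 0.0], [-0.0, -0.0, -1.0]]
wrist_force: [0.7, 1.0, 0.3]
width: 0.395
grip_force: 0.0
clock: 58.52
eef_pos: [547.8, -396.8, 306.7]
eef_rot: [[0.595, 0.803, -0.001], [0.803, -0.595, 0.001], [0.0, -0.001, -1.0]]
wrist_force: [-0.2, 1.2, 0.0]
width: 0.4
grip_force: 0.0
[-0.2  1.7 -3.3]
150 [(np.int64(311),), (np.int64(324),)]
180 [(np.int64(310),), (np.int64(324),)]
200 [(np.int64(310),), (np.int64(323),)]
215 [(np.int64(310),), (np.int64(323),)]
```

View pics/v17.png

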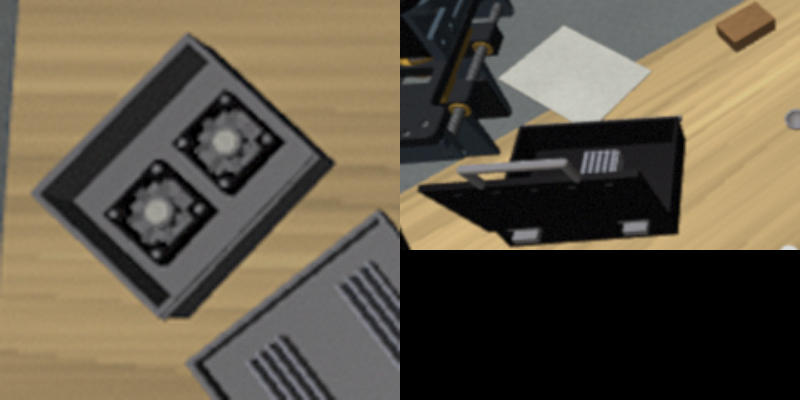

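Both fans lie flat in the bin, both heat sinks are in the tray, the controller is in the case, and the lid leans on its stop. Now I'll pinch the handle and swing the lid shut.

```bash
python3 shift.py '[[0,-1,30,0],[0,-1,25,0],[0,0,15,0],[0,0,8,0],[0,0,0,0]]' 0.4; python3 shift.py '[[0,0,0,0],[0,0,0,0],[0,0,0,0],[0,0,0,0]]' 0.0 25; python3 -c "
import numpy as np
a=np.radians(np.linspace(101.2,1.15,25));p=np.c_[-np.cos(a),np.sin(a)]*200.5
print((np.diff(p,axis=0)*[1,-1]).round(1).tolist())"
```

```text
clock: 59.3
eef_pos: [546.5, -395.9, 229.3]
eef_rot: [[0.596, 0.803, -0.0], [0.803, -0.596, 0.0], [0.0, -0.0, -1.0]]
wrist_force: [-0.2, 0.6, -0.5]
width: 0.401
grip_force: 0.0
clock: 59.8
eef_pos: [546.5, -396.1, 229.6]
eef_rot: [[0.597, 0.802, 0.0], [0.802, -0.597, -0.0], [0.0, 0.0, -1.0]]
wrist_force: [-2.5, 1.1, 2.8]
width: 0.101
grip_force: 25.0
[[-14.4, -2.3], [-14.5, -1.3], [-14.6, -0.2], [-14.6, 0.9], [-14.5, 1.9], [-14.3, 3.0], [-14.0, 4.0], [-13.7, 5.0], [-13.3, 6.0], [-12.8, 6.9], [-12.3, 7.9], [-11.7, 8.7], [-11.0, 9.6], [-10.3, 10.3], [-9.5, 11.0], [-8.7, 11.7], [-7.8, 12.3], [-6.9, 12.8], [-6.0, 13.3], [-5.0, 13.7], [-4.0, 14.0], [-2.9, 14.3], [-1.9, 14.5], [-0.8, 14.6]]
```

```bash
python3 shift.py '[[0,-14.5,-2.5,0],[0,-14.5,-1.5,0],[0,-14.5,0,0],[0,-14.5,1,0],[0,-14.5,2,0],[0,-14.5,3,0],[0,-14,4,0],[0,-13.5,5,0],[0,-13.5,6,0],[0,-13,7,0],[0,-12.5,8,0],[0,-11.5,8.5,0]]'
```

```text
clock: 61.3
eef_pos: [413.1, -296.6, 188.2]
eef_rot: [[0.597, 0.802, 0.0], [0.802, -0.597, 0.001], [0.001, -0.0, -1.0]]
wrist_force: [5.8, 3.2, -3.5]
width: 0.103
grip_force: 25.0
```

```bash
python3 shift.py '[[0,-11,9.5,0],[0,-10.5,10.5,0],[0,-9.5,11,0],[0,-8.5,11.5,0],[0,-8,12.5,0],[0,-7,13,0],[0,-6,13.5,0],[0,-5,13.5,0],[0,-4,14,0],[0,-3,14.5,0],[0,-2,14.5,0],[0,-1,14.5,0]]'; python3 shift.py '[[0,0,1,0],[0,0,0,0],[0,0,0,0]]'
```

```text
clock: 62.8
eef_pos: [354.3, -253.1, 36.6]
eef_rot: [[0.597, 0.802, 0.003], [0.802, -0.597, -0.002], [0.0, 0.003, -1.0]]
wrist_force: [0.0, 2.1, 35.4]
width: 0.1
grip_force: 25.0
clock: 63.18
eef_pos: [354.2, -253.2, 35.8]
eef_rot: [[0.597, 0.802, 0.002], [0.802, -0.597, -0.002], [-0.0, 0.003, -1.0]]
wrist_force: [9.4, 0.1, 0.7]
width: 0.102
grip_force: 25.0
```

```bash
python3 shift.py '[[0,0,0,0],[0,0,0,0],[0,0,0,0]]' 0.4; python3 shift.py '[[0,0,-20,0],[0,0,-40,0],[0,0,-50,0],[0,0,0,0],[0,0,0,0]]'; python3 - <<'E'
from h import *
T=snap('top','t18');S=snap('scene','s18');s0=load('scene0');w=snap('wrist','w18')
b=(slice(200,300),slice(110,235))
d=np.abs(np.array(S['color'],int)-np.array(s0['color'],int)).max(2)
d[:200]=0; print('case px changed',(d[b]>40).sum(),(d[225:300,110:235]>40).sum())
h=cv2.cvtColor(np.array(w['color']),cv2.COLOR_RGB2HSV);m=((h[...,1]<35)&(h[...,2]>120)).astype(np.uint8)
print([(np.where(m[100:200,c])[0][[0,-1]]+100).tolist() for c in(345,355)], status.sense()['wrist_force'])
dt=np.abs(np.array(T['color'],int)-np.array(load('top0')['color'],int)).max(2)
for n,q in(('meter',(90,140,300,380)),('screw',(110,135,205,295)),('bottle',(105,142,400,435))): print(n,(dt[q[0]:q[1],q[2]:q[3]]>40).sum())
E
```

```text
clock: 63.55
eef_pos: [352.9, -252.3, 35.1]
eef_rot: [[0.597, 0.802, -0.001], [0.802, -0.597, 0.0], [-0.0, -0.001, -1.0]]
wrist_force: [0.5, -0.3, -0.3]
width: 0.383
grip_force: 0.0
clock: 64.18
eef_pos: [353.0, -252.3, 144.8]
eef_rot: [[0.597, 0.802, -0.0], [0.802, -0.597, 0.0], [-0.0, -0.0, -1.0]]
wrist_force: [-0.6, -0.5, -1.8]
width: 0.401
grip_force: 0.0
case px changed 0 0
[[133, 144], [133, 144]] [-0.25041544  0.49775046  0.12950209]
meter 0
screw 0
bottle 0
```

The case pixels match the shut view from the start exactly, and the meter, screwdriver and bottle have not moved. Handing in.

```bash
python3 -c "
from plant import arm, cams, status
print(arm.hand_in())"
```

```text
the job is handed in; nothing more can be done
None
```

I handed the job in at about 64 s, and the hand-in call gave no verdict: the lid opened onto its stop, the one control unit went in the case, both fans in the bin and both heat sinks in the tray, the lid is shut, and the meter, screwdriver and bottle did not move.

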